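# Lid the colour pots, tray them and log the batch

### The job

Close each colour pot on the table with the lid of its own colour and stand all the pots upright in the narrow wooden tray, lids fully down and level; ignore a lid whose pot is not there. When the whole set is closed and in the tray, log it: swing the tally counter's sprung lever anticlockwise to its stop and let it spring back. Leave the other things on the table alone.

Things in the scene. Friction and masses are not known exactly. Their poses are not given: they have to be found in the camera images.
- pot_red_mid (a point): Centre, half-way up, of the open round white pot with a red band: 48 mm outside diameter, 44 mm tall, mouth 42 mm wide (wall 3 mm), inner floor 6 mm up, about 120 g; z axis up through the mouth. May be absent.
- lid_red_mid (a point): Centre, half-way up, of the red lid, 29 mm tall in all, about 40 g, z axis up: below, a tapered white plug 9 mm deep (31 mm wide at its foot, 37 mm at its top) that drops into a pot's mouth; then a 4 mm thick flange 52 mm wide that rests on the pot's rim; on top a round knob 16 mm wide and 16 mm tall. Starts plug down on the table. When seated this point is 27.5 mm above the pot's own mid point. All four lids are always there, and all fit any pot; match the colours.
- pot_blue_mid (a point): Centre, half-way up, of the open round white pot with a blue band: 48 mm outside diameter, 44 mm tall, mouth 42 mm wide (wall 3 mm), inner floor 6 mm up, about 120 g; z axis up through the mouth. May be absent.
- lid_blue_mid (a point): Centre, half-way up, of the blue lid, 29 mm tall in all, about 40 g, z axis up: below, a tapered white plug 9 mm deep (31 mm wide at its foot, 37 mm at its top) that drops into a pot's mouth; then a 4 mm thick flange 52 mm wide that rests on the pot's rim; on top a round knob 16 mm wide and 16 mm tall. Starts plug down on the table. When seated this point is 27.5 mm above the pot's own mid point. All four lids are always there, and all fit any pot; match the colours.
- pot_yellow_mid (a point): Centre, half-way up, of the open round white pot with a yellow band: 48 mm outside diameter, 44 mm tall, mouth 42 mm wide (wall 3 mm), inner floor 6 mm up, about 120 g; z axis up through the mouth. May be absent.
- lid_yellow_mid (a point): Centre, half-way up, of the yellow lid, 29 mm tall in all, about 40 g, z axis up: below, a tapered white plug 9 mm deep (31 mm wide at its foot, 37 mm at its top) that drops into a pot's mouth; then a 4 mm thick flange 52 mm wide that rests on the pot's rim; on top a round knob 16 mm wide and 16 mm tall. Starts plug down on the table. When seated this point is 27.5 mm above the pot's own mid point. All four lids are always there, and all fit any pot; match the colours.
- pot_green_mid (a point): Centre, half-way up, of the open round white pot with a green band: 48 mm outside diameter, 44 mm tall, mouth 42 mm wide (wall 3 mm), inner floor 6 mm up, about 120 g; z axis up through the mouth. May be absent.
- lid_green_mid (a point): Centre, half-way up, of the green lid, 29 mm tall in all, about 40 g, z axis up: below, a tapered white plug 9 mm deep (31 mm wide at its foot, 37 mm at its top) that drops into a pot's mouth; then a 4 mm thick flange 52 mm wide that rests on the pot's rim; on top a round knob 16 mm wide and 16 mm tall. Starts plug down on the table. When seated this point is 27.5 mm above the pot's own mid point. All four lids are always there, and all fit any pot; match the colours.
- tray_floor (a point): Centre of the upper face of the floor (4 mm above the table) of a fixed narrow wooden tray, 80 x 250 mm outside; x across the short way, y along the long way. Lip 5 mm wide, 10 mm above the table (6 mm above the floor). Room for four pots in a row 60 mm apart.
- counter_pivot (a point): Point 60 mm above the table on the upright pivot axis of the lever of a fixed grey tally counter (76 x 76 x 44 mm box on a 90 mm foot plate). The lever, a flat steel bar with its top 50 mm above the table, lies over the box and sticks out beyond its edge; x axis points from the resting lever's post to the pivot.
- lever_post (a point): Middle of the upright black post at the lever's end, 12 mm thick, standing from 50 to 70 mm above the table, 60 mm from the pivot axis. Push it sideways, in the direction that makes it turn anticlockwise seen from above; it springs back when released.
- counter_lever (a joint): Lever angle: 0 at rest, 1.0 rad at its stop, growing anticlockwise seen from above; a spring pulls it back to 0 (about 1.3 N at the post at the start, 4 N at the stop).
- bystander_jar: Bystander to leave alone: ochre pigment jar, 39 mm wide and 46 mm tall; origin under its centre.
- bystander_marker: Bystander to leave alone: green marker with a dark cap, 108 mm long, 12 mm thick; origin under its centre.
- bystander_eraser: Bystander to leave alone: grey-green rubbing block, 22 x 70 x 22 mm; origin under its centre.
- bystander_tin: Bystander to leave alone: white talc tin, 33 mm wide and 71 mm tall; origin under its centre.

How it is judged:
On the way, in this order (a step that is already met when the one before it is completed fails the run):
1. every pot present is closed with the lid of its own colour and stands in the tray (horizontal distance between lid_red_mid and pot_red_mid below 0.006 m and z of lid_red_mid in the frame of pot_red_mid between 0.0245 and 0.0305 m and angle between each of lid_red_mid, pot_red_mid, lid_blue_mid, pot_blue_mid, lid_yellow_mid, pot_yellow_mid, lid_green_mid, pot_green_mid's own z axis and vertical below 0.12 rad and x of pot_red_mid in the frame of tray_floor between -0.028 and 0.028 m and y of pot_red_mid in the frame of tray_floor between -0.115 and 0.115 m and z of pot_red_mid in the frame of tray_floor between 0.018 and 0.027 m and horizontal distance between lid_blue_mid and pot_blue_mid below 0.006 m and z of lid_blue_mid in the frame of pot_blue_mid between 0.0245 and 0.0305 m and x of pot_blue_mid in the frame of tray_floor between -0.028 and 0.028 m and y of pot_blue_mid in the frame of tray_floor between -0.115 and 0.115 m and z of pot_blue_mid in the frame of tray_floor between 0.018 and 0.027 m and horizontal distance between lid_yellow_mid and pot_yellow_mid below 0.006 m and z of lid_yellow_mid in the frame of pot_yellow_mid between 0.0245 and 0.0305 m and x of pot_yellow_mid in the frame of tray_floor between -0.028 and 0.028 m and y of pot_yellow_mid in the frame of tray_floor between -0.115 and 0.115 m and z of pot_yellow_mid in the frame of tray_floor between 0.018 and 0.027 m and horizontal distance between lid_green_mid and pot_green_mid below 0.006 m and z of lid_green_mid in the frame of pot_green_mid between 0.0245 and 0.0305 m and x of pot_green_mid in the frame of tray_floor between -0.028 and 0.028 m and y of pot_green_mid in the frame of tray_floor between -0.115 and 0.115 m and z of pot_green_mid in the frame of tray_floor between 0.018 and 0.027 m), for 0.2 s.
2. the counter's lever is swung to its stop (past 0.93 rad) (value of joint counter_lever above 0.93 rad).
3. the lever is released and back at rest (under 0.1 rad) (value of joint counter_lever below 0.1 rad), for 0.2 s.
At the end, for the whole second after the job is handed in: Each pot present stands upright (0.12 rad) on the tray floor (height 4 mm), within 28 mm of the tray's long centre line and 115 mm of its middle lengthwise, with the lid of its own colour seated (centred 6 mm, height 3 mm, level 0.12 rad); the lever is under 0.1 rad (all of step 1 and value of joint counter_lever below 0.1 rad); the robot touches nothing.
It fails at once if the jar that stands by is shifted more than 4 cm (distance of bystander_jar from where it was at the start of the episode above 0.04 m).
It fails at once if the marker that stands by is shifted more than 4 cm (distance of bystander_marker from where it was at the start of the episode above 0.04 m).
It fails at once if the eraser that stands by is shifted more than 4 cm (distance of bystander_eraser from where it was at the start of the episode above 0.04 m).
It fails at once if the tin that stands by is shifted more than 4 cm (distance of bystander_tin from where it was at the start of the episode above 0.04 m).
Of pot_red, pot_blue, pot_yellow, pot_green only 3 to 4 are there at a start; the rules pass over those that are not, and their reading is None.
At some moment in a run one of pot_red, pot_blue, pot_yellow, pot_green may be knocked a few centimetres aside while the robot is not near it.
Once in a run the grip may slacken for a moment while it holds something.
It also fails if it takes over 210 s, if anything falls off the work surface, if the arm or the gripper's body presses on something with over 40 N, if the wrist force passes 120 N, or if a joint passes its speed limit or range.

### The arm

A 7-joint arm with a two-finger parallel gripper is mounted at the origin on a cart in front of the work surface, level with it; the furniture and walls round the work are solid. World frame = base frame: x ahead of the robot, y to its left, z up, the work surface at z = 0. Lengths are in m, angles in rad, forces in N, time in s.
With the tool pointing down it reaches from about 0.35 to 0.9 m from the base axis. Payload 8.1 kg.
Tool frame: the origin (TCP) lies midway between the tips of the shut fingers; the grasp point (between the pads) lies 19 mm behind it (r.hold_point_z is the distance from the TCP to the grasp point, in m); z points along the fingers, y is the direction in which the jaws open and shut (so a half turn about z gives the same grasp; the last joint's range is limited). The gripper opens to 85 mm and grips with 20 to 120 N. Pads are 22 mm wide; open, the fingers measure 114 mm over their backs; the gripper's body (76 mm by 85 mm) begins 54 mm behind the grasp point. The pads swing forward as they close: fully open they stand 13 mm farther back than shut.
Start: joints at [1.137, 0.434, 0.025, 1.573, -0.012, 1.134, -0.075], TCP at [0.203, -0.591, 0.231] pointing down, gripper open.
Joint ranges: [-2.62, 2.62], [-0.44, 2.09], [-1.27, 1.32], [0.08, 2.57], [-1.32, 4.46], [0.12, 2], [-2.74, 2.74]. Speed limits (rad/s): [2.22, 2.22, 3.01, 3.01, 3.14, 3.14, 3.14].

### API

Orientations are given as a rotation vector (axis times angle).
In Python, from plant import r gives the robot as it stands.
- The arm moves only by the shell command python3 -m crank 'ROWS' [FORCE]. ROWS is text: rows parted by semicolons, each of 7 numbers parted by spaces: the shift along the world's x, y, z in cm, then the turn, a rotation vector about the world's x, y, z in degrees, then the closure, from -1 (fully open) to 1 (shut), so that 0 is half open. A call has 1 to 12 rows; each row shifts and turns the commanded pose from where the row before left it; what a row does not reach is not made up. A row lasts 1/10 s, in which the tool goes at most 50 mm and 8.59 degrees, less where a joint would pass 70% of its speed; a pose out of reach is approached as far as the arm can. A call is refused whole if a number of a shift passes 5 or a number of a turn 8.59, either way. A call with a gripper value outside its range is refused whole. The fingers move at their own pace and stop on an object; FORCE is the grip in N (left out, the last holds). Time passes only in rows, so rows that do not move let the fingers close. It gives the time, the measured TCP pose, the force and the opening at its end, in the units of the state.
- r.read_state(): the state, without advancing time (a new reading comes with each control period).
- r.camera(name): name is "scene" or "top" or "wrist"; returns (picture, depth): 400x640x3 uint8, blue, green, red; 400x640 float32, m along the optical axis (not along the pixel's ray), 0 where there is no reading.
- r.camera_info(name): a dict with "K" (3x3 intrinsics, pixels), "k1" (the pictures are not rectified: a ray, as slopes to the right and down, at radius r is drawn at 1 + k1 r^2 times it, then the intrinsics apply), "rvec" (rotation vector, rad) and "tvec" (3), from world to camera coordinates, as OpenCV has them. Camera axes: x right, y down, z forward; pixel columns grow to the right and rows downward; lengths in m; the calibration is good to about 2 mm. A picture is of the moment at which its call begins: read the wrist's pose just before it. camera_info takes no time and is no camera call; for the wrist camera it gives the pose at the moment of the call.
- r.sign_off(): hands the job in, once; it reports no verdict.
The state is a dict: "clock": time; "joint_positions": joint angles; "joint_vel": joint speeds; "joint_efforts": joint torques, N m; "tcp_pos": TCP position; "eef_rot": TCP orientation; "wrist_force": force on the tool from outside, world axes, zero at the start; "wrist_torque": the same for the moment, N m; "finger_gap": finger opening in m.
Only numpy, scipy, OpenCV 4.12 (cv2) and the standard library are available. Lean on these libraries where they do the work, as an engineer would, in place of code of your own. Each camera call takes 0.05 s, during which the arm holds its last target.

## Working session

There is one attempt and no reset: what is moved stays moved. The work goes in short steps, Python scripts to look and compute and a shell command to move; the robot and the scene stay as the last step left them, time stands still between calls to the robot, and variables do not carry over. Pictures are saved under pics/ and viewed, and the job is handed in when it is done.

```bash
ls; mkdir -p pics; cat > h.py <<'E'
import numpy as np,cv2
from plant import r
def cap(name):
    inf=r.camera_info(name); im,d=r.camera(name); return im,d,inf
def pts(d,inf):
    K=np.array(inf["K"]);k1=inf["k1"];R=cv2.Rodrigues(np.array(inf["rvec"],float))[0];t=np.array(inf["tvec"],float).ravel()
    h,w=d.shape;u,v=np.meshgrid(np.arange(w),np.arange(h))
    p=cv2.undistortPoints(np.stack([u,v],-1).reshape(-1,1,2).astype(float),K,np.array([k1,0,0,0.])).reshape(h,w,2)
    c=np.dstack([p*d[...,None],d]); W=(c-t)@R
    W[d<=0]=np.nan
    return W
E
python3 - <<'E'
from h import *
print(r.read_state(), r.hold_point_z)
for n in("top","scene"):
    im,d,i=cap(n); cv2.imwrite(f"pics/{n}0.png",im); np.savez(f"{n}0.npz",im=im,d=d,W=pts(d,i)); print(n,i)
E
```

```text
pics
{'clock': 0.0, 'joint_positions': array([ 1.13738195,  0.43522323,  0.0249633 ,  1.57414326, -0.01159832,
        1.1339968 , -0.07507847]), 'joint_vel': array([-0.00015032, -0.00074259,  0.00103396, -0.00152109, -0.00126332,
       -0.00123706,  0.00055738]), 'joint_efforts': array([ 5.99694667e-04, -6.70465279e+01,  1.02547813e+00, -3.16210663e+01,
        1.56036112e-02,  1.24855275e-02, -2.12012748e-05]), 'tcp_pos': array([ 0.20278493, -0.59062697,  0.23050786]), 'eef_rot': array([-3.09717246e+00, -5.16955815e-01,  6.42296986e-04]), 'wrist_force': array([-0.46657004, -0.75997509, -0.1954289 ]), 'wrist_torque': array([ 0.04400326,  0.05207037, -0.02598317]), 'finger_gap': 0.08524828886961829} 0.0187
top {'K': array([[495.44105366,   0.        , 323.63928342],
       [  0.        , 495.44105366, 195.67346052],
       [  0.        ,   0.        ,   1.        ]]), 'k1': 0.02448895933933038, 'rvec': array([ 2.15892628, -2.1957273 ,  0.04026059]), 'tvec': array([0.29497385, 0.54215272, 1.34386298])}
scene {'K': array([[401.66909214,   0.        , 325.50158809],
       [  0.        , 401.66909214, 204.42246762],
       [  0.        ,   0.        ,   1.        ]]), 'k1': -0.09795748107898097, 'rvec': array([ 0.89241976, -2.60643613,  0.93143149]), 'tvec': array([0.61407517, 0.14472665, 1.02539575])}
```

View pics/top0.png

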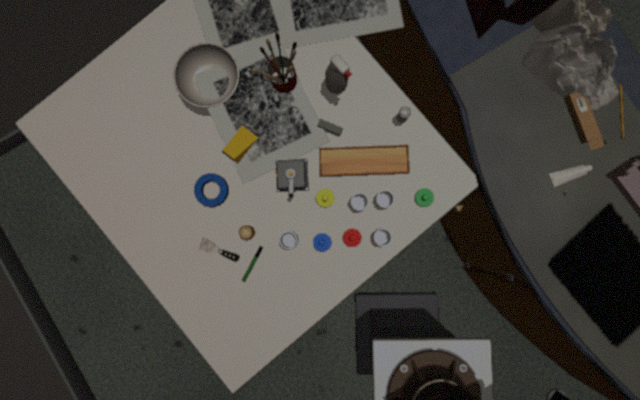

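View pics/scene0.png

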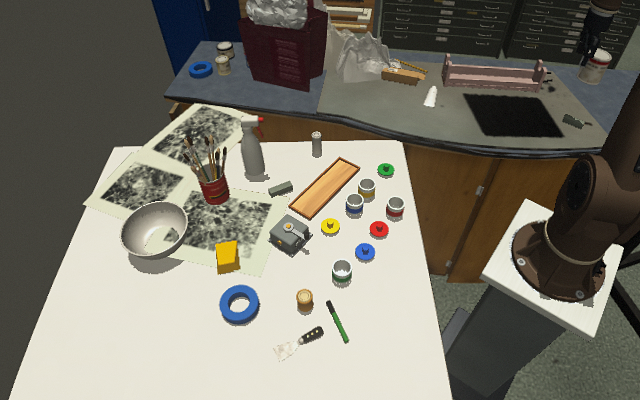

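```bash
python3 - <<'E'
from h import *
a=np.load("top0.npz");W=a["W"];im=a["im"]
for n,(u,v) in dict(py=(358,203),p2=(384,200),p3=(289,240),p4=(381,238),ly=(326,198),lg=(425,197),lb=(322,242),lr=(352,237),jar=(246,232),tin=(402,116),tl=(322,162),tr=(406,159),tray=(364,160),cnt=(291,175),post=(291,195),er=(330,127),bot=(338,75)).items():
    print(n,W[v,u].round(3))
b=cv2.resize(im[140:270,190:450],None,fx=3,fy=3,interpolation=cv2.INTER_CUBIC);cv2.imwrite("pics/topz.png",cv2.convertScaleAbs(b,alpha=1.5))
s=np.load("scene0.npz")["im"]
cv2.imwrite("pics/scz.png",cv2.resize(s[140:360,250:430],None,fx=2.7,fy=2.7,interpolation=cv2.INTER_CUBIC))
E
```

```text
py [ 0.526  0.191 -0.   ]
p2 [0.533 0.119 0.002]
p3 [0.426 0.384 0.004]
p4 [0.428 0.13  0.007]
ly [0.54  0.279 0.027]
lg [0.538 0.009 0.026]
lb [0.42  0.292 0.032]
lr [0.433 0.21  0.023]
jar [0.451 0.498 0.038]
tin [0.754 0.071 0.065]
tl [0.642 0.289 0.006]
tr [0.646 0.055 0.005]
tray [0.646 0.172 0.001]
cnt [0.603 0.372 0.051]
post [0.547 0.371 0.068]
er [0.737 0.265 0.022]
bot [0.85  0.241 0.131]
```

View pics/topz.png

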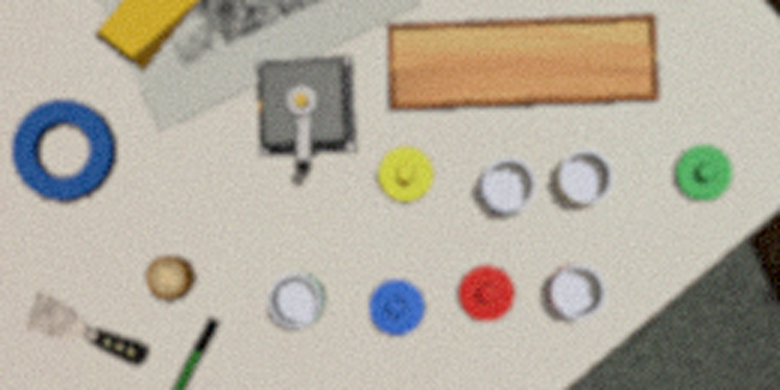

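View pics/scz.png

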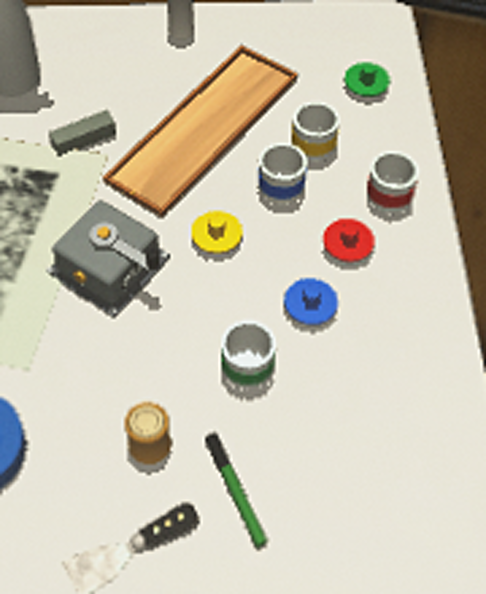

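```bash
cat >> h.py <<'E'
def fit_pot(W,x,y,zt=0.044,lo=-0.01):
    m=(np.hypot(W[...,0]-x,W[...,1]-y)<0.036)&(W[...,2]>zt+lo)&(W[...,2]<zt+.012)
    P=W[m][:,:2].astype(np.float32)
    if len(P)<8: return None
    from scipy.optimize import least_squares
    c,rad=cv2.minEnclosingCircle(P)
    s=least_squares(lambda p:np.hypot(P[:,0]-p[0],P[:,1]-p[1])-.0225,[*P.mean(0)],loss='soft_l1',f_scale=.003)
    return (len(P),np.round(c,4),round(rad,4),np.round(s.x,4),np.round(np.median(W[m][:,2]),4))
HSV=dict(red=[(0,8),(172,180)],yellow=[(22,34)],green=[(48,75)],blue=[(100,118)])
def lids(im,W,zmin=.005):
    h=cv2.cvtColor(im,cv2.COLOR_BGR2HSV);o={}
    for k,rs in HSV.items():
        m=np.zeros(im.shape[:2],bool)
        for a,b in rs: m|=(h[...,0]>=a)&(h[...,0]<=b)
        m&=(h[...,1]>110)&(h[...,2]>50)&(W[...,2]>zmin)&(W[...,0]>.3)&(W[...,0]<.72)&(W[...,1]>-.1)&(W[...,1]<.42)
        n,l,st,c=cv2.connectedComponentsWithStats(m.astype(np.uint8))
        o[k]=[]
        for i in range(1,n):
            if st[i,4]>60:
                P=W[l==i]; cc,rad=cv2.minEnclosingCircle(P[:,:2].astype(np.float32))
                o[k].append((st[i,4],np.round(np.median(P,0),4),np.round(cc,4),round(rad,4)))
    return o
E
python3 - <<'E'
from h import *
a=np.load("top0.npz");W=a["W"];im=a["im"]
for n,g in dict(blue=(.526,.191),yellow=(.533,.119),green=(.426,.384),red=(.428,.13)).items(): print(n,fit_pot(W,*g))
for k,v in lids(im,W).items(): print(k,v)
s=np.load("scene0.npz")
for n,g in dict(blue=(.526,.191),yellow=(.533,.119),green=(.426,.384),red=(.428,.13)).items(): print(n,fit_pot(s["W"],*g))
for k,v in lids(s["im"],s["W"]).items(): print(k,v)
# tray lip
T=s["W"]; h=cv2.cvtColor(im,cv2.COLOR_BGR2HSV)
m=(W[...,0]>.58)&(W[...,0]<.71)&(W[...,1]>.02)&(W[...,1]<.32)&(h[...,0]>5)&(h[...,0]<22)&(h[...,1]>90)
print(cv2.minAreaRect(W[m][:,:2].astype(np.float32)))
h=cv2.cvtColor(s["im"],cv2.COLOR_BGR2HSV)
m=(T[...,0]>.58)&(T[...,0]<.71)&(T[...,1]>.02)&(T[...,1]<.32)&(h[...,0]>5)&(h[...,0]<22)&(h[...,1]>90)
print(cv2.minAreaRect(T[m][:,:2].astype(np.float32)))
for Q in (W,T):
  m=(np.hypot(Q[...,0]-.547,Q[...,1]-.371)<.02)&(Q[...,2]>.058); print("post",Q[m].mean(0),m.sum(),Q[m].min(0),Q[m].max(0))
E
```

```text
blue (78, array([0.5296, 0.1893]), 0.0247, array([0.5296, 0.1895]), np.float64(0.0423))
yellow (80, array([0.5358, 0.1203]), 0.0245, array([0.5358, 0.1205]), np.float64(0.0425))
green (81, array([0.4288, 0.3843]), 0.0249, array([0.4288, 0.3837]), np.float64(0.0425))
red (76, array([0.4329, 0.1296]), 0.0245, array([0.433 , 0.1299]), np.float64(0.0422))
red [(np.int32(255), array([0.432 , 0.2106, 0.0125]), array([0.4314, 0.2107]), 0.025)]
yellow [(np.int32(247), array([0.5414, 0.2827, 0.0123]), array([0.5425, 0.2837]), 0.0247)]
green [(np.int32(216), array([0.538 , 0.0107, 0.0123]), array([0.5377, 0.0095]), 0.0234)]
blue [(np.int32(227), array([0.42  , 0.2927, 0.0121]), array([0.4197, 0.293 ]), 0.0236)]
blue (125, array([0.5288, 0.1916]), 0.0265, array([0.5283, 0.1913]), np.float64(0.0423))
yellow (120, array([0.5358, 0.1216]), 0.0261, array([0.5343, 0.1223]), np.float64(0.0417))
green (152, array([0.4277, 0.3853]), 0.0256, array([0.4275, 0.3861]), np.float64(0.0423))
red (123, array([0.431, 0.131]), 0.0262, array([0.4312, 0.1318]), np.float64(0.0423))
red [(np.int32(76), array([0.4238, 0.151 , 0.0209]), array([0.4296, 0.1389]), 0.0234), (np.int32(235), array([0.4288, 0.216 , 0.0131]), array([0.4305, 0.2114]), 0.0272)]
yellow [(np.int32(212), array([0.5402, 0.2875, 0.0136]), array([0.5452, 0.2844]), 0.029)]
green [(np.int32(154), array([0.5361, 0.0147, 0.0135]), array([0.5385, 0.0106]), 0.0264)]
blue [(np.int32(255), array([0.4171, 0.2987, 0.0132]), array([0.4196, 0.2956]), 0.0273)]
((0.6447880864143372, 0.172579824924469), (0.07814919203519821, 0.24690760672092438), 0.9786534905433655)
((0.6455073356628418, 0.1720496267080307), (0.08698625862598419, 0.260761559009552), 1.6296753883361816)
post [0.54849847 0.37304096 0.06839571] 15 [0.54467885 0.36891565 0.06382071] [0.55264199 0.37694691 0.07508902]
post [0.5466523  0.37578196 0.06707513] 27 [0.54208829 0.37005602 0.05896961] [0.55271437 0.38055214 0.07385824]
```

```bash
python3 -m crank '2 4 1 0 0 8 -1;2 4.5 1 0 0 8 -1;2 4.5 0 0 0 8 -1;2 4.5 0 0 0 8 -1'
```

```text
clock: 0.5
tcp_pos: [0.2833, -0.4145, 0.2513]
eef_rot: [2.832, 1.359, -0.0]
wrist_force: [1.3, -0.8, -0.7]
finger_gap: 0.0856
```

```bash
python3 -m crank '1.4 4.5 0 0 0 8 -1;1.4 4.5 0 0 0 8 -1;1.4 4.5 0 0 0 8 -1;1.4 4.5 0 0 0 8 -1;1.4 4.5 0 0 0 7 -1;1.4 4.5 0 0 0 0 -1;1.4 4.5 0 0 0 0 -1;1.4 4.5 0 0 0 0 -1;1.4 4.5 0 0 0 0 -1;1.4 4.5 0 0 0 0 -1;1 4.5 -3 0 0 0 -1;0 4 -3 0 0 0 -1' 50
python3 - <<'E'
from h import *
s=r.read_state();print(s['tcp_pos'],s['joint_positions'].round(2))
R=cv2.Rodrigues(s['eef_rot'])[0];print(R.round(3))
im,d,i=cap("wrist");W=pts(d,i);cv2.imwrite("pics/w1.png",im)
print(fit_pot(W,.432,.131),fit_pot(W,.529,.19)); 
for k,v in lids(im,W).items():print(k,v)
E
```

```text
clock: 1.7
tcp_pos: [0.4335, 0.1167, 0.1939]
eef_rot: [2.223, 2.219, 0.005]
wrist_force: [1.1, -0.4, -0.3]
finger_gap: 0.0857
[0.43354004 0.11670629 0.19394457] [ 0.21  0.27 -0.71  1.99  0.21  0.95 -0.6 ]
[[ 0.002  1.     0.003]
 [ 1.    -0.002  0.001]
 [ 0.001  0.003 -1.   ]]
(869, array([0.4303, 0.1313]), 0.025, array([0.4305, 0.1318]), np.float64(0.0438)) (1173, array([0.5273, 0.1914]), 0.025, array([0.5265, 0.1911]), np.float64(0.0435))
red [(np.int32(2742), array([0.4296, 0.2126, 0.0131]), array([0.4292, 0.2123]), 0.0258), (np.int32(119), array([0.4312, 0.1535, 0.029 ]), array([0.4296, 0.1458]), 0.0199)]
yellow [(np.int32(537), array([0.5393, 0.2658, 0.0132]), array([0.54  , 0.2702]), 0.0211), (np.int32(66), array([0.5241, 0.1445, 0.0243]), array([0.5272, 0.1432]), 0.01), (np.int32(108), array([0.5103, 0.1282, 0.0226]), array([0.5141, 0.1261]), 0.0142)]
green [(np.int32(948), array([0.5277, 0.0151, 0.013 ]), array([0.5062, 0.057 ]), 0.0787)]
blue [(np.int32(189), array([0.5054, 0.1964, 0.0259]), array([0.5185, 0.1907]), 0.0229)]
```

View pics/w1.png

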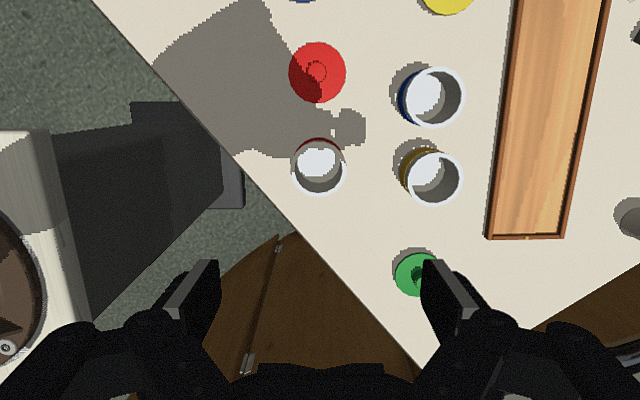

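```bash
python3 -m crank '-0.2 1.2 -3 0 0 0 -1;0 0 -4.5 0 0 0 -1;0 0 -4.5 0 0 0 -1;0 0 -4 0 0 0 -1;0 0 -2.2 0 0 0 -1;0 0 0 0 0 0 -1;0 0 0 0 0 0 1;0 0 0 0 0 0 1;0 0 0 0 0 0 1;0 0 0 0 0 0 1;0 0 0 0 0 0 1' 50
```

```text
clock: 2.85
tcp_pos: [0.4311, 0.1268, 0.0137]
eef_rot: [2.221, 2.219, 0.004]
wrist_force: [-2.5, -0.8, 10.6]
finger_gap: 0.0478
```

```bash
python3 -m crank '0 0 3 0 0 0 1;0 0 5 0 0 0 1;4.3 -1 0 0 0 0 1;4.3 -1 0 0 0 0 1;4.3 -1 0 0 0 0 1;4.3 -1 0 0 0 0 1;4.2 -0.9 0 0 0 0 1;0 0 0 0 0 0 1;0 0 0 0 0 0 1'
```

```text
clock: 3.75
tcp_pos: [0.6446, 0.077, 0.0926]
eef_rot: [2.224, 2.219, 0.001]
wrist_force: [-0.3, 0.3, -1.8]
finger_gap: 0.0479
```

```bash
python3 -m crank '0 0 -4 0 0 0 1;0 0 -2.4 0 0 0 1;0 0 -1 0 0 0 1;0 0 0 0 0 0 1;0 0 0 0 0 0 -0.5;0 0 0 0 0 0 -0.5;0 0 0 0 0 0 -0.5'; python3 -m crank '0 0 5 0 0 0 -0.5;0 0 5 0 0 0 -1;-4 1.5 2 0 0 0 -1;-4 1.5 0 0 0 0 -1;-3 1.2 0 0 0 0 -1;0 0 0 0 0 0 -1'
python3 - <<'E'
from h import *
im,d,i=cap("top");W=pts(d,i);cv2.imwrite("pics/t2.png",im[130:270,190:450].repeat(3,0).repeat(3,1))
for n,g in dict(blue=(.529,.191),yellow=(.535,.121),green=(.428,.385)).items(): print(n,fit_pot(W,*g))
print(fit_pot(W,.645,.082,.048))
print(r.read_state()['tcp_pos'])
E
```

```text
clock: 4.45
tcp_pos: [0.6442, 0.0778, 0.0188]
eef_rot: [2.222, 2.22, 0.001]
wrist_force: [0.3, 0.6, -0.4]
finger_gap: 0.0639
clock: 5.05
tcp_pos: [0.5299, 0.1218, 0.1389]
eef_rot: [-2.217, -2.226, 0.001]
wrist_force: [1.2, 0.8, 0.9]
finger_gap: 0.0851
blue (78, array([0.5297, 0.1892]), 0.0247, array([0.5295, 0.1895]), np.float64(0.0426))
yellow (19, array([0.5286, 0.1374]), 0.0151, array([0.5354, 0.1204]), np.float64(0.043))
green (80, array([0.4289, 0.3841]), 0.0248, array([0.4288, 0.3837]), np.float64(0.0426))
(45, array([0.645 , 0.0827]), 0.0243, array([0.6439, 0.0819]), np.float64(0.0462))
[0.53247644 0.12053298 0.13884379]
```

View pics/t2.png

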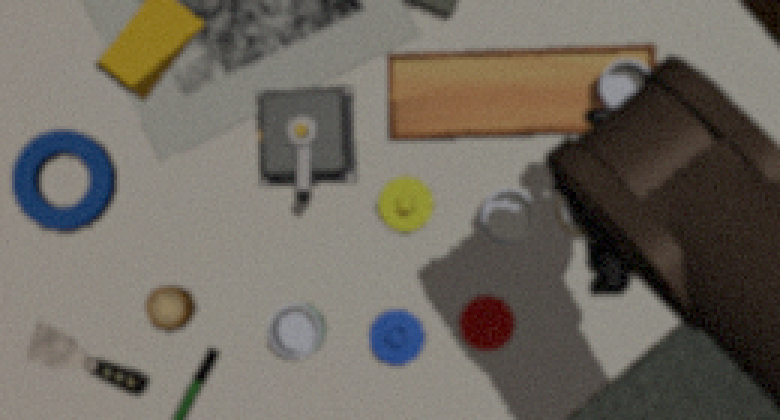

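The red pot stands in the right end of the tray (zoomed pixel 622,85); the others have not moved. Yellow is next.

```bash
python3 -m crank '0.2 0 -3.5 0 0 0 -1;0 0 -4 0 0 0 -1;0 0 -3 0 0 0 -1;0 0 -2 0 0 0 -1;0 0 0 0 0 0 -1;0 0 0 0 0 0 1;0 0 0 0 0 0 1;0 0 0 0 0 0 1;0 0 0 0 0 0 1;0 0 0 0 0 0 1' 50;python3 -m crank '0 0 3 0 0 0 1;0 0 5 0 0 0 1;3.8 0.7 0 0 0 0 1;3.7 0.7 0 0 0 0 1;3.5 0.7 0 0 0 0 1;0 0 0 0 0 0 1;0 0 0 0 0 0 1'
```

```text
clock: 6.1
tcp_pos: [0.537, 0.1197, 0.0147]
eef_rot: [2.222, 2.219, 0.003]
wrist_force: [-0.6, -0.2, 6.1]
finger_gap: 0.0483
clock: 6.8
tcp_pos: [0.6464, 0.1407, 0.0934]
eef_rot: [2.223, 2.22, 0.001]
wrist_force: [-0.4, 0.1, -1.3]
finger_gap: 0.0477
```

```bash
python3 -m crank '-0.1 0.1 -4 0 0 0 1;0 0 -2.4 0 0 0 1;0 0 -1 0 0 0 1;0 0 0 0 0 0 1;0 0 0 0 0 0 -0.5;0 0 0 0 0 0 -0.5;0 0 0 0 0 0 -0.5'; python3 -m crank '0 0 5 0 0 0 -0.5;0 0 5 0 0 0 -1;-4 1.6 2 0 0 0 -1;-4 1.6 0 0 0 0 -1;-3.7 1.6 0 0 0 0 -1;0 0 0 0 0 0 -1'
python3 - <<'E'
from h import *
s=r.read_state()
im,d,i=cap("wrist");W=pts(d,i)
print(s['tcp_pos'],fit_pot(W,.529,.191), fit_pot(W,.645,.142,.048))
E
```

```text
clock: 7.5
tcp_pos: [0.6453, 0.1416, 0.0198]
eef_rot: [2.222, 2.22, 0.001]
wrist_force: [-0.0, 0.2, -0.4]
finger_gap: 0.0636
clock: 8.1
tcp_pos: [0.5228, 0.1927, 0.14]
eef_rot: [-2.214, -2.227, 0.001]
wrist_force: [0.7, 0.2, 0.3]
finger_gap: 0.0855
[0.52284251 0.19272658 0.14001422] (1330, array([0.5272, 0.1912]), 0.0251, array([0.5271, 0.1918]), np.float64(0.0437)) (1328, array([0.6426, 0.143 ]), 0.0256, array([0.6419, 0.1441]), np.float64(0.0469))
```

```bash
python3 -m crank '0.2 -0.1 -3.5 0 0 0 -1;0 0 -4 0 0 0 -1;0 0 -3 0 0 0 -1;0 0 -2 0 0 0 -1;0 0 0 0 0 0 -1;0 0 0 0 0 0 1;0 0 0 0 0 0 1;0 0 0 0 0 0 1;0 0 0 0 0 0 1;0 0 0 0 0 0 1' 50;python3 -m crank '0 0 3 0 0 0 1;0 0 5 0 0 0 1;4 0.3 0 0 0 0 1;4 0.4 0 0 0 0 1;3.6 0.3 0 0 0 0 1;0 0 0 0 0 0 1;0 0 0 0 0 0 1'
```

```text
clock: 9.15
tcp_pos: [0.531, 0.1889, 0.0158]
eef_rot: [2.222, 2.219, 0.004]
wrist_force: [-1.1, 0.1, 5.7]
finger_gap: 0.0475
clock: 9.85
tcp_pos: [0.6464, 0.1985, 0.0944]
eef_rot: [-2.223, -2.22, -0.001]
wrist_force: [-0.8, 0.1, -1.0]
finger_gap: 0.0474
```

```bash
python3 -m crank '-0.1 0.2 -4 0 0 0 1;0 0 -2.4 0 0 0 1;0 0 -1 0 0 0 1;0 0 0 0 0 0 1;0 0 0 0 0 0 -0.5;0 0 0 0 0 0 -0.5;0 0 0 0 0 0 -0.5'; python3 -m crank '0 0 5 0 0 0 -0.5;0 0 5 0 0 0 -1;-4 2 2 0 0 0 -1;-4 3 0 0 0 0 -1;-4 3 0 0 0 0 -1;-3.5 3.5 0 0 0 0 -1;-3.5 3.5 0 0 0 0 -1;-2.5 3.3 0 0 0 0 -1;0 0 0 0 0 0 -1;0 0 0 0 0 0 -1'
python3 - <<'E'
from h import *
s=r.read_state()
im,d,i=cap("wrist");W=pts(d,i)
print(s['tcp_pos'],fit_pot(W,.428,.385))
im,d,i=cap("top");W=pts(d,i);cv2.imwrite("pics/t3.png",im[130:270,190:450].repeat(3,0).repeat(3,1))
for y in(.082,.142,.202): print(fit_pot(W,.645,y,.048))
E
```

```text
clock: 10.55
tcp_pos: [0.6452, 0.2007, 0.0207]
eef_rot: [2.222, 2.22, 0.001]
wrist_force: [0.7, 0.5, -0.5]
finger_gap: 0.064
clock: 11.55
tcp_pos: [0.4292, 0.3845, 0.1404]
eef_rot: [2.219, 2.223, 0.001]
wrist_force: [-0.4, -0.6, -0.7]
finger_gap: 0.0855
[0.42921135 0.38449652 0.14038728] (1331, array([0.4266, 0.3856]), 0.025, array([0.4265, 0.3864]), np.float64(0.0437))
(81, array([0.6449, 0.0876]), 0.0304, array([0.6438, 0.0816]), np.float64(0.0462))
(81, array([0.6451, 0.1422]), 0.0248, array([0.6446, 0.1422]), np.float64(0.0468))
(86, array([0.6445, 0.196 ]), 0.03, array([0.6448, 0.2017]), np.float64(0.047))
```

View pics/t3.png

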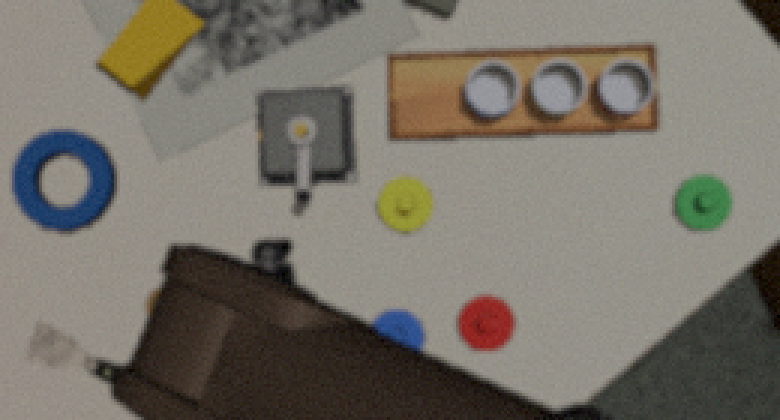

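Three pots stand in a row in the tray at zoomed pixels (490,90), (558,90) and (624,90). I'll fetch the green pot and carry it into the free end.

```bash
python3 -m crank '-0.1 0.1 -3.5 0 0 0 -1;0 0 -4 0 0 0 -1;0 0 -3 0 0 0 -1;0 0 -2 0 0 0 -1;0 0 0 0 0 0 -1;0 0 0 0 0 0 1;0 0 0 0 0 0 1;0 0 0 0 0 0 1;0 0 0 0 0 0 1;0 0 0 0 0 0 1' 50;python3 -m crank '0 0 4 0 0 0 1;0 0 5 0 0 0 1;2 -4 1 0 0 0 1;3 -4 0 0 0 0 1;4 -3 0 0 0 0 1;4.5 -1.2 0 0 0 0 1;4.5 0 0 0 0 0 1;3.6 0 0 0 0 0 1;0 0 0 0 0 0 1;0 0 0 0 0 0 1'
```

```text
clock: 12.65
tcp_pos: [0.4299, 0.3852, 0.0167]
eef_rot: [2.222, 2.22, 0.004]
wrist_force: [-0.7, -1.0, 6.6]
finger_gap: 0.0469
clock: 13.65
tcp_pos: [0.6453, 0.2623, 0.115]
eef_rot: [-2.223, -2.219, -0.0]
wrist_force: [0.2, 0.0, -2.0]
finger_gap: 0.0469
```

```bash
python3 -m crank '0 0 -4 0 0 0 1;0 0 -4 0 0 0 1;0 0 -1.4 0 0 0 1;0 0 0 0 0 0 1;0 0 0 0 0 0 -0.5;0 0 0 0 0 0 -0.5;0 0 0 0 0 0 -0.5'; python3 -m crank '0 0 5 0 0 0 -0.5;0 0 5 0 0 0 -0.5;-4 0.7 2 0 0 0 -0.2;-4 0.7 0 0 0 0 -0.2;-2.3 0.8 -1 0 0 0 -0.2;0 0 0 0 0 0 -0.2;0 0 0 0 0 0 -0.2'
python3 - <<'E'
from h import *
s=r.read_state()
im,d,i=cap("wrist");W=pts(d,i);cv2.imwrite("pics/w4.png",im)
print(s['tcp_pos'])
for k,v in lids(im,W).items():print(k,v)
im,d,i=cap("scene");W=pts(d,i);cv2.imwrite("pics/s4.png",im)
for y in(.082,.142,.202,.262): print(fit_pot(W,.645,y,.048))
E
```

```text
clock: 14.35
tcp_pos: [0.6452, 0.2628, 0.0219]
eef_rot: [2.222, 2.22, 0.002]
wrist_force: [0.3, -0.4, -0.3]
finger_gap: 0.0641
clock: 15.05
tcp_pos: [0.542, 0.2846, 0.1315]
eef_rot: [2.221, 2.221, 0.001]
wrist_force: [0.8, -1.6, -0.5]
finger_gap: 0.0507
[0.54202778 0.28459434 0.13150961]
red [(np.int32(2317), array([0.4307, 0.2174, 0.0132]), array([0.4574, 0.2462]), 0.0701)]
yellow [(np.int32(2652), array([0.541 , 0.2846, 0.0131]), array([0.5404, 0.2849]), 0.026)]
green []
blue [(np.int32(3083), array([0.4201, 0.2978, 0.0132]), array([0.418 , 0.2953]), 0.0261), (np.int32(206), array([0.635 , 0.2256, 0.0294]), array([0.6414, 0.2201]), 0.0176)]
(51, array([0.6391, 0.0814]), 0.0249, array([0.6425, 0.0831]), np.float64(0.0451))
None
(56, array([0.6433, 0.2039]), 0.0249, array([0.6434, 0.2039]), np.float64(0.0457))
(122, array([0.6406, 0.2573]), 0.0304, array([0.6429, 0.2632]), np.float64(0.046))
```

View pics/s4.png

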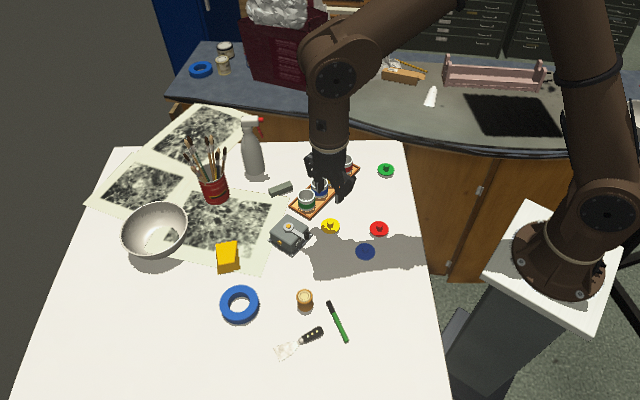

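View pics/w4.png

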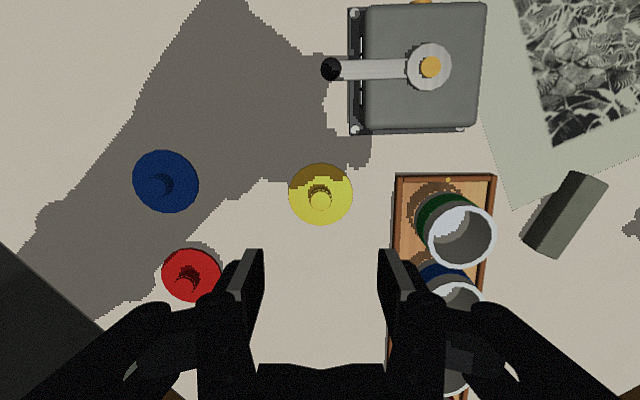

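```bash
python3 -m crank '0 0 -4 0 0 0 -0.2;0 0 -4 0 0 0 -0.2;0 0 -2.5 0 0 0 -0.2;0 0 -1 0 0 0 -0.2;0 0 0 0 0 0 -0.2;0 0 0 0 0 0 1;0 0 0 0 0 0 1;0 0 0 0 0 0 1;0 0 0 0 0 0 1;0 0 0 0 0 0 1' 50;python3 -m crank '0 0 3 0 0 0 1;0 0 5 0 0 0 1;0 0 2 0 0 0 1;0 0 0 0 0 0 1'
python3 - <<'E'
from h import *
s=r.read_state();print(s['tcp_pos'])
im,d,i=cap("wrist");W=pts(d,i);cv2.imwrite("pics/w5.png",im)
for k,v in lids(im,W).items():print(k,v)
E
```

```text
clock: 16.15
tcp_pos: [0.543, 0.2852, 0.0177]
eef_rot: [2.222, 2.22, 0.004]
wrist_force: [-0.1, 0.4, 4.6]
finger_gap: 0.0133
clock: 16.55
tcp_pos: [0.544, 0.2862, 0.1206]
eef_rot: [2.221, 2.219, 0.011]
wrist_force: [-0.6, 0.5, -0.9]
finger_gap: 0.0134
[0.54396301 0.28623177 0.12062288]
red [(np.int32(2506), array([0.4314, 0.2177, 0.0133]), array([0.4599, 0.2463]), 0.072)]
yellow [(np.int32(3070), array([0.5422, 0.294 , 0.1161]), array([0.5422, 0.2858]), 0.0263)]
green []
blue [(np.int32(3364), array([0.4203, 0.2978, 0.0132]), array([0.4184, 0.2955]), 0.0267), (np.int32(394), array([0.632 , 0.2246, 0.0283]), array([0.6401, 0.2163]), 0.02)]
```

View pics/w5.png

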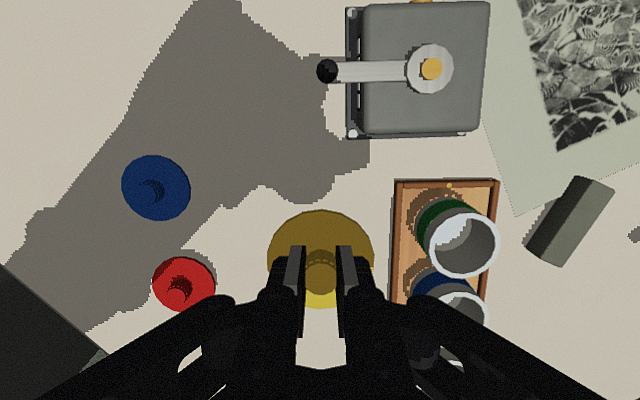

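```bash
python3 -m crank '2 -4 0 0 0 0 1;3 -4 0 0 0 0 1;3 -4 0 0 0 0 1;2.2 -2.3 0 0 0 0 1;0 0 0 0 0 0 1;0 0 0 0 0 0 1;0 0 0 0 0 0 1'
python3 - <<'E'
from h import *
s=r.read_state();print(s['tcp_pos'],s['finger_gap'])
im,d,i=cap("wrist");W=pts(d,i);cv2.imwrite("pics/w6.png",im)
for y in(.082,.142,.202,.262): print(fit_pot(W,.645,y,.048))
for k,v in lids(im,W).items():print(k,v)
im,d,i=cap("top");W=pts(d,i)
for y in(.082,.142,.202,.262): print(fit_pot(W,.645,y,.048))
E
```

```text
clock: 17.3
tcp_pos: [0.6426, 0.143, 0.1153]
eef_rot: [-2.219, -2.222, 0.001]
wrist_force: [0.7, -0.3, -0.0]
finger_gap: 0.0136
[0.64263468 0.14299488 0.11530577] 0.013586035023274923
(437, array([0.641 , 0.0631]), 0.0124, array([0.6405, 0.0409]), np.float64(0.0459))
(812, array([0.6428, 0.1445]), 0.0246, array([0.6426, 0.144 ]), np.float64(0.0479))
(1936, array([0.6439, 0.1969]), 0.0311, array([0.6427, 0.2031]), np.float64(0.0478))
(1255, array([0.6419, 0.2536]), 0.0283, array([0.642 , 0.2623]), np.float64(0.0479))
red [(np.int32(3160), array([0.4367, 0.2112, 0.0133]), array([0.4302, 0.2122]), 0.0259)]
yellow [(np.int32(142), array([0.6481, 0.1669, 0.0275]), array([0.6479, 0.1628]), 0.0136), (np.int32(92), array([0.6284, 0.1632, 0.0312]), array([0.6289, 0.1596]), 0.0116), (np.int32(3047), array([0.6409, 0.1507, 0.1107]), array([0.6406, 0.115 ]), 0.0534)]
green [(np.int32(84), array([0.6443, 0.2395, 0.0327]), array([0.6453, 0.2438]), 0.0147), (np.int32(134), array([0.5334, 0.0129, 0.029 ]), array([0.5598, 0.0649]), 0.0833)]
blue []
None
(21, array([0.6364, 0.1551]), 0.017, array([0.6444, 0.142 ]), np.float64(0.0469))
(87, array([0.6445, 0.1961]), 0.0299, array([0.6447, 0.2017]), np.float64(0.0466))
(84, array([0.6442, 0.2616]), 0.0246, array([0.644 , 0.2615]), np.float64(0.0463))
```

View pics/w6.png

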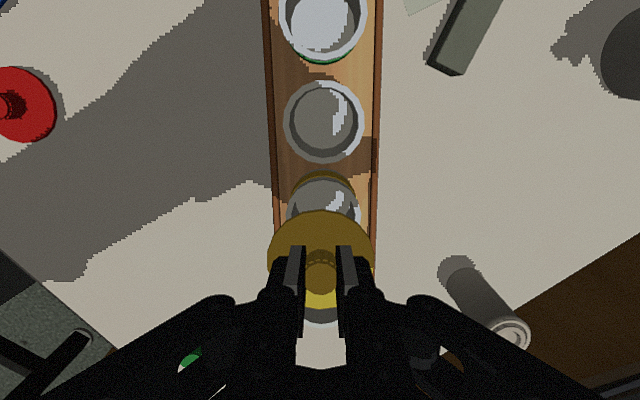

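```bash
python3 -m crank '0.2 0.15 -2 0 0 0 1;0 0 -2 0 0 0 1;0 0 -1 0 0 0 1;0 0 -0.7 0 0 0 1;0 0 0 0 0 0 1;0 0 0 0 0 0 1'
```

```text
clock: 18.0
tcp_pos: [0.6462, 0.1435, 0.0596]
eef_rot: [2.222, 2.221, 0.001]
wrist_force: [0.7, 0.1, -0.7]
finger_gap: 0.0133
```

```bash
python3 -m crank '0 0 -0.25 0 0 0 1;0 0 0 0 0 0 1;0 0 0 0 0 0 0.2;0 0 0 0 0 0 0.2;0 0 0 0 0 0 -0.2'; python3 -m crank '0 0 3 0 0 0 -0.2;0 0 4 0 0 0 -0.2;-4 1 0 0 0 0 -0.2;-4.5 1.5 0 0 0 0 -0.2;-4.5 1.5 0 0 0 0 -0.2;-4.5 1.5 0 0 0 0 -0.2;-4 1.2 0 0 0 0 -0.2;0 0 0 0 0 0 -0.2;0 0 0 0 0 0 -0.2'
python3 - <<'E'
from h import *
s=r.read_state();print(s['tcp_pos'],s['finger_gap'])
im,d,i=cap("wrist");W=pts(d,i)
for k,v in lids(im,W).items():print(k,v)
im,d,i=cap("top");W=pts(d,i);cv2.imwrite("pics/t7.png",im[130:270,190:450].repeat(3,0).repeat(3,1))
for y in(.082,.142,.202,.262): print(fit_pot(W,.645,y,.048))
for k,v in lids(im,W).items():print(k,v)
E
```

```text
clock: 18.5
tcp_pos: [0.6461, 0.143, 0.0567]
eef_rot: [2.222, 2.22, 0.0]
wrist_force: [-0.2, -0.6, 0.3]
finger_gap: 0.0475
clock: 19.4
tcp_pos: [0.4309, 0.2103, 0.127]
eef_rot: [2.22, 2.222, 0.001]
wrist_force: [0.6, -0.3, 0.7]
finger_gap: 0.0514
[0.4308501  0.2103233  0.12701523] 0.05140210027887924
red [(np.int32(3208), array([0.4291, 0.2146, 0.0131]), array([0.4296, 0.2123]), 0.0259), (np.int32(682), array([0.6304, 0.1041, 0.0262]), array([0.6387, 0.095 ]), 0.0214)]
yellow [(np.int32(675), array([0.6232, 0.1581, 0.0266]), array([0.6443, 0.1356]), 0.0334), (np.int32(2875), array([0.6385, 0.1465, 0.0521]), array([0.6432, 0.1424]), 0.0265)]
green [(np.int32(285), array([0.5519, 0.0198, 0.0131]), array([0.5055, 0.1186]), 0.1224)]
blue [(np.int32(4223), array([0.4182, 0.2959, 0.0131]), array([0.4179, 0.2952]), 0.0257), (np.int32(210), array([0.6314, 0.2246, 0.0332]), array([0.6374, 0.2044]), 0.0241)]
(83, array([0.6442, 0.0874]), 0.0306, array([0.6437, 0.0817]), np.float64(0.0466))
(260, array([0.6466, 0.1415]), 0.0259, array([0.647 , 0.1414]), np.float64(0.0506))
(89, array([0.6444, 0.196 ]), 0.03, array([0.6447, 0.2017]), np.float64(0.0473))
(86, array([0.6441, 0.2614]), 0.0247, array([0.6439, 0.2616]), np.float64(0.0465))
red []
yellow [(np.int32(312), array([0.645 , 0.142 , 0.0508]), array([0.6501, 0.1372]), 0.0314)]
green [(np.int32(215), array([0.5381, 0.0104, 0.0124]), array([0.5379, 0.0099]), 0.0229)]
blue [(np.int32(177), array([0.423 , 0.2975, 0.0123]), array([0.4199, 0.2933]), 0.0233)]
```

View pics/t7.png

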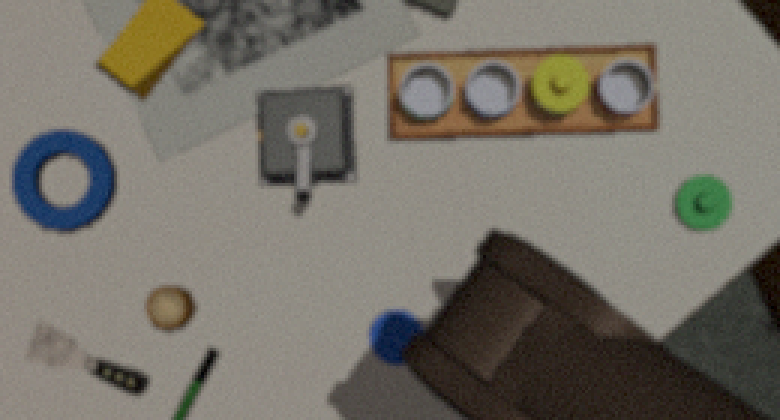

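The yellow lid is seated level on its pot, flange top at 52 mm, zoomed pixel (558,85). Red lid next.

```bash
python3 -m crank '0 0.15 -4 0 0 0 -0.2;0 0 -4 0 0 0 -0.2;0 0 -2.2 0 0 0 -0.2;0 0 -1 0 0 0 -0.2;0 0 0 0 0 0 -0.2;0 0 0 0 0 0 1;0 0 0 0 0 0 1;0 0 0 0 0 0 1;0 0 0 0 0 0 1;0 0 0 0 0 0 1' 50;python3 -m crank '0 0 3 0 0 0 1;0 0 4 0 0 0 1;0 0 3 0 0 0 1;4.3 -2.6 0 0 0 0 1;4.3 -2.6 0 0 0 0 1;4.3 -2.6 0 0 0 0 1;4.3 -2.6 0 0 0 0 1;4.2 -2.5 0 0 0 0 1;0 0 0 0 0 0 1;0 0 0 0 0 0 1'
python3 - <<'E'
from h import *
s=r.read_state();print(s['tcp_pos'],s['finger_gap'])
im,d,i=cap("wrist");W=pts(d,i);cv2.imwrite("pics/w8.png",im)
for y in(.082,): print(fit_pot(W,.645,y,.048))
for k,v in lids(im,W).items():print(k,v)
E
```

```text
clock: 20.5
tcp_pos: [0.432, 0.2119, 0.0158]
eef_rot: [2.222, 2.219, 0.004]
wrist_force: [0.2, -0.2, 5.6]
finger_gap: 0.0137
clock: 21.5
tcp_pos: [0.6449, 0.0819, 0.1147]
eef_rot: [2.225, 2.217, 0.001]
wrist_force: [-0.5, 1.3, -0.2]
finger_gap: 0.0136
[0.64485767 0.08185767 0.11472745] 0.01356917115496652
(842, array([0.6415, 0.0916]), 0.0271, array([0.6417, 0.0834]), np.float64(0.0479))
red [(np.int32(350), array([0.6414, 0.1049, 0.0301]), array([0.6424, 0.0921]), 0.0226), (np.int32(5292), array([0.6431, 0.0915, 0.112 ]), array([0.6435, 0.0824]), 0.0261)]
yellow [(np.int32(4312), array([0.6474, 0.1451, 0.0521]), array([0.6444, 0.1426]), 0.0258)]
green [(np.int32(2215), array([0.5375, 0.0162, 0.0132]), array([0.5662, 0.0423]), 0.0692)]
blue [(np.int32(127), array([0.6447, 0.1802, 0.0329]), array([0.6432, 0.1864]), 0.018)]
```

View pics/w8.png

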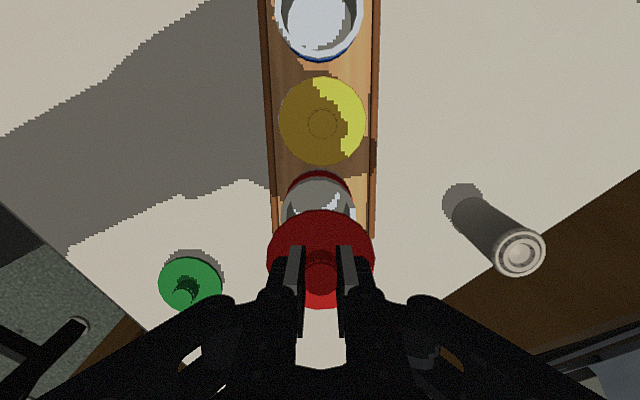

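```bash
python3 -m crank '-0.1 0.1 -2 0 0 0 1;0 0 -2 0 0 0 1;0 0 -1 0 0 0 1;0 0 -0.8 0 0 0 1;0 0 0 0 0 0 1;0 0 0 0 0 0 1'
```

```text
clock: 22.15
tcp_pos: [0.6433, 0.0845, 0.0572]
eef_rot: [2.222, 2.221, 0.001]
wrist_force: [0.4, 0.3, -0.4]
finger_gap: 0.0138
```

```bash
python3 -m crank '0 0 -0.2 0 0 0 1;0 0 0 0 0 0 1;0 0 0 0 0 0 0.2;0 0 0 0 0 0 0.2;0 0 0 0 0 0 -0.2'; python3 -m crank '0 0 3 0 0 0 -0.2;0 0 4 0 0 0 -0.2;-4 -2.5 0 0 0 0 -0.2;-4 -2.5 0 0 0 0 -0.2;-2.5 -2.4 0 0 0 0 -0.2;0 0 0 0 0 0 -0.2;0 0 0 0 0 0 -0.2'
python3 - <<'E'
from h import *
s=r.read_state();print(s['tcp_pos'],s['finger_gap'])
im,d,i=cap("wrist");W=pts(d,i)
for k,v in lids(im,W).items():print(k,v)
im,d,i=cap("top");W=pts(d,i);cv2.imwrite("pics/t9.png",im[130:270,190:450].repeat(3,0).repeat(3,1))
for k,v in lids(im,W).items():print(k,v)
E
```

```text
clock: 22.65
tcp_pos: [0.6432, 0.084, 0.0546]
eef_rot: [2.222, 2.22, 0.0]
wrist_force: [0.6, 0.2, 0.6]
finger_gap: 0.0475
clock: 23.35
tcp_pos: [0.5381, 0.0093, 0.1249]
eef_rot: [2.223, 2.218, 0.0]
wrist_force: [0.6, 0.6, 0.9]
finger_gap: 0.0509
[0.53814294 0.00930907 0.12490851] 0.05091891982905894
red [(np.int32(6408), array([0.637 , 0.0851, 0.052 ]), array([0.6535, 0.084 ]), 0.0378)]
yellow [(np.int32(350), array([0.6227, 0.1289, 0.0262]), array([0.6275, 0.1319]), 0.0153), (np.int32(2511), array([0.6434, 0.1286, 0.052 ]), array([0.6494, 0.1313]), 0.0304), (np.int32(75), array([0.6384, 0.119 , 0.0314]), array([0.6389, 0.1192]), 0.0055)]
green [(np.int32(3164), array([0.5364, 0.0127, 0.0131]), array([0.5368, 0.0103]), 0.0259)]
blue []
red [(np.int32(300), array([0.6412, 0.0838, 0.051 ]), array([0.6464, 0.0794]), 0.03)]
yellow [(np.int32(315), array([0.6448, 0.1424, 0.0505]), array([0.6493, 0.1373]), 0.0309)]
green [(np.int32(165), array([0.5338, 0.0149, 0.0134]), array([0.5333, 0.0197]), 0.0288)]
blue [(np.int32(226), array([0.4201, 0.2927, 0.0123]), array([0.4199, 0.2929]), 0.0236)]
```

View pics/t9.png

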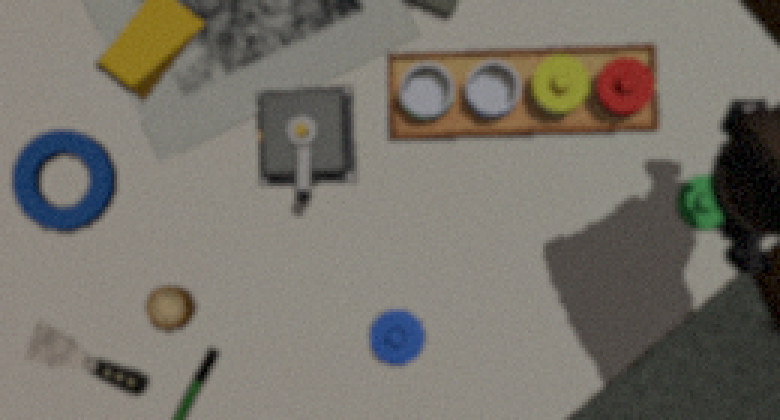

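The yellow and red lids are seated (zoomed pixels 558,85 and 624,87). Green lid next.

```bash
python3 -m crank '0 0.1 -4 0 0 0 -0.2;0 0 -4 0 0 0 -0.2;0 0 -2 0 0 0 -0.2;0 0 -1 0 0 0 -0.2;0 0 0 0 0 0 -0.2;0 0 0 0 0 0 1;0 0 0 0 0 0 1;0 0 0 0 0 0 1;0 0 0 0 0 0 1;0 0 0 0 0 0 1' 50;python3 -m crank '0 0 3 0 0 0 1;0 0 4 0 0 0 1;0 0 3 0 0 0 1;1.8 4.2 0 0 0 0 1;1.8 4.2 0 0 0 0 1;1.8 4.2 0 0 0 0 1;1.8 4.2 0 0 0 0 1;1.8 4.2 0 0 0 0 1;1.7 4.1 0 0 0 0 1;0 0 0 0 0 0 1;0 0 0 0 0 0 1'
python3 - <<'E'
from h import *
s=r.read_state();print(s['tcp_pos'],s['finger_gap'])
im,d,i=cap("wrist");W=pts(d,i);cv2.imwrite("pics/w10.png",im)
print(fit_pot(W,.645,.262,.048))
for k,v in lids(im,W).items():print(k,v)
E
```

```text
clock: 24.45
tcp_pos: [0.5392, 0.0113, 0.0159]
eef_rot: [2.221, 2.219, 0.003]
wrist_force: [-0.3, 0.8, 6.3]
finger_gap: 0.0135
clock: 25.55
tcp_pos: [0.6448, 0.2636, 0.1147]
eef_rot: [-2.22, -2.222, -0.001]
wrist_force: [-0.3, -0.9, -0.4]
finger_gap: 0.0134
[0.64482164 0.26357955 0.11471941] 0.013406141740784583
(841, array([0.6421, 0.2637]), 0.0247, array([0.642 , 0.2637]), np.float64(0.0479))
red []
yellow [(np.int32(1063), array([0.6438, 0.1585, 0.052 ]), array([0.6457, 0.2117]), 0.0644)]
green [(np.int32(3115), array([0.6431, 0.2765, 0.1117]), array([0.6431, 0.2628]), 0.0258), (np.int32(1326), array([0.6431, 0.2591, 0.1272]), array([0.641 , 0.2268]), 0.0441)]
blue [(np.int32(2385), array([0.4267, 0.294 , 0.0131]), array([0.4182, 0.2956]), 0.026)]
```

View pics/w10.png

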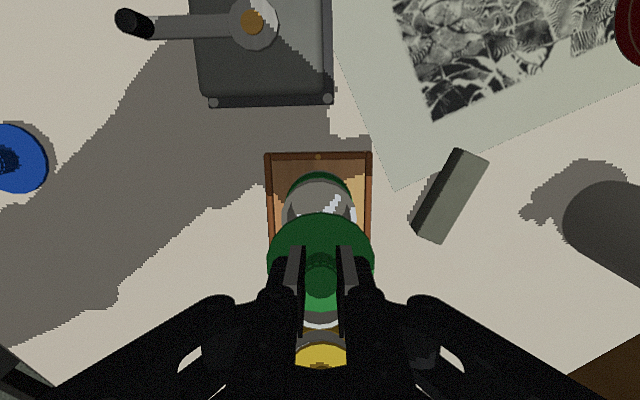

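```bash
python3 -m crank '-0.1 0.1 -2 0 0 0 1;0 0 -2 0 0 0 1;0 0 -1 0 0 0 1;0 0 -0.8 0 0 0 1;0 0 0 0 0 0 1;0 0 0 0 0 0 1;0 0 -0.1 0 0 0 1;0 0 0 0 0 0 1'
```

```text
clock: 26.4
tcp_pos: [0.6443, 0.2633, 0.0561]
eef_rot: [2.222, 2.22, 0.001]
wrist_force: [-0.2, 0.3, -0.5]
finger_gap: 0.0138
```

Releasing, then on to the blue lid at about (0.419, 0.294).

```bash
python3 -m crank '0 0 0 0 0 0 0.2;0 0 0 0 0 0 0.2;0 0 0 0 0 0 -0.2'; python3 -m crank '0 0 3 0 0 0 -0.2;0 0 4 0 0 0 -0.2;-4.5 0.6 0 0 0 0 -0.2;-4.5 0.6 0 0 0 0 -0.2;-4.5 0.6 0 0 0 0 -0.2;-4.5 0.7 0 0 0 0 -0.2;-4.5 0.7 0 0 0 0 -0.2;0 0 0 0 0 0 -0.2;0 0 0 0 0 0 -0.2'
python3 - <<'E'
from h import *
s=r.read_state();print(s['tcp_pos'],s['finger_gap'])
im,d,i=cap("wrist");W=pts(d,i)
for k,v in lids(im,W).items():print(k,v)
im,d,i=cap("top");W=pts(d,i);cv2.imwrite("pics/t11.png",im[130:270,190:450].repeat(3,0).repeat(3,1))
for k,v in lids(im,W).items():print(k,v)
print(fit_pot(W,.645,.202,.048))
E
```

```text
clock: 26.7
tcp_pos: [0.6442, 0.2631, 0.0556]
eef_rot: [2.222, 2.22, 0.0]
wrist_force: [-0.7, -0.1, -0.7]
finger_gap: 0.0475
clock: 27.6
tcp_pos: [0.4187, 0.2954, 0.126]
eef_rot: [2.22, 2.222, 0.001]
wrist_force: [1.2, -0.2, 0.1]
finger_gap: 0.0508
[0.41866961 0.29540129 0.12603452] 0.050841153274668566
red []
yellow [(np.int32(257), array([0.6333, 0.1658, 0.0254]), array([0.6354, 0.1639]), 0.0112), (np.int32(926), array([0.6515, 0.1568, 0.0519]), array([0.5745, 0.2226]), 0.1276)]
green [(np.int32(1633), array([0.6303, 0.2594, 0.0519]), array([0.6375, 0.2611]), 0.0261)]
blue [(np.int32(3146), array([0.4177, 0.2974, 0.0131]), array([0.4178, 0.2955]), 0.0259), (np.int32(102), array([0.6256, 0.2197, 0.034 ]), array([0.6404, 0.2043]), 0.0244)]
red [(np.int32(301), array([0.6412, 0.0845, 0.0509]), array([0.6442, 0.0794]), 0.0304)]
yellow [(np.int32(312), array([0.6448, 0.1425, 0.0507]), array([0.6506, 0.1398]), 0.031)]
green [(np.int32(250), array([0.6415, 0.261 , 0.0511]), array([0.6443, 0.2615]), 0.025)]
blue []
(94, array([0.6429, 0.2018]), 0.0358, array([0.6447, 0.2021]), np.float64(0.0474))
```

View pics/t11.png

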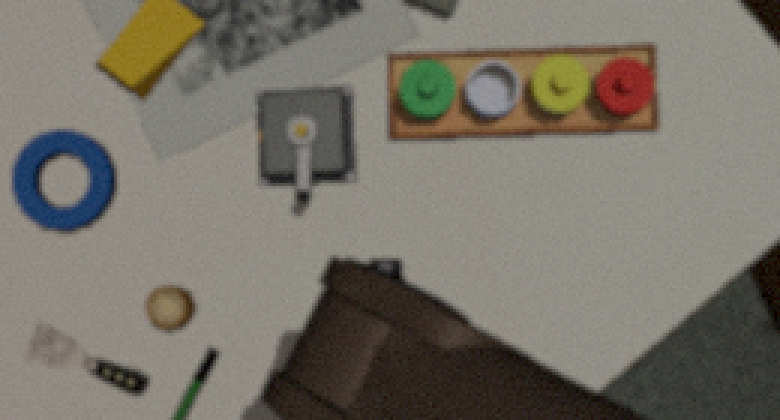

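The green, yellow and red lids are on; only the pot at (490,90) is open. Taking the blue lid.

```bash
python3 -m crank '0 0 -4 0 0 0 -0.2;0 0 -4 0 0 0 -0.2;0 0 -2.1 0 0 0 -0.2;0 0 -1 0 0 0 -0.2;0 0 0 0 0 0 -0.2;0 0 0 0 0 0 1;0 0 0 0 0 0 1;0 0 0 0 0 0 1;0 0 0 0 0 0 1;0 0 0 0 0 0 1' 50;python3 -m crank '0 0 3 0 0 0 1;0 0 4 0 0 0 1;0 0 3 0 0 0 1;4.5 -1.9 0 0 0 0 1;4.5 -1.9 0 0 0 0 1;4.5 -1.9 0 0 0 0 1;4.5 -1.8 0 0 0 0 1;4.4 -1.8 0 0 0 0 1;0 0 0 0 0 0 1;0 0 0 0 0 0 1'
python3 - <<'E'
from h import *
s=r.read_state();print(s['tcp_pos'],s['finger_gap'])
im,d,i=cap("wrist");W=pts(d,i);cv2.imwrite("pics/w12.png",im)
print(fit_pot(W,.645,.202,.048))
for k,v in lids(im,W).items():print(k,v)
E
```

```text
clock: 28.7
tcp_pos: [0.42, 0.2957, 0.0158]
eef_rot: [2.222, 2.22, 0.004]
wrist_force: [0.5, 0.1, 5.0]
finger_gap: 0.0135
clock: 29.7
tcp_pos: [0.644, 0.201, 0.1146]
eef_rot: [-2.225, -2.217, -0.0]
wrist_force: [-1.2, 1.1, -0.5]
finger_gap: 0.0137
[0.64398978 0.20096089 0.11455028] 0.013687604036656493
(1126, array([0.6432, 0.2129]), 0.0284, array([0.6432, 0.206 ]), np.float64(0.0482))
red [(np.int32(1356), array([0.6417, 0.0984, 0.052 ]), array([0.6416, 0.1492]), 0.0643)]
yellow [(np.int32(672), array([0.6425, 0.1294, 0.0526]), array([0.6421, 0.1492]), 0.0467)]
green [(np.int32(5834), array([0.6539, 0.2584, 0.0521]), array([0.6566, 0.2523]), 0.0307)]
blue [(np.int32(166), array([0.6412, 0.2251, 0.0334]), array([0.6421, 0.2135]), 0.0219), (np.int32(4843), array([0.6423, 0.2105, 0.1118]), array([0.6427, 0.2006]), 0.0262)]
```

View pics/w12.png

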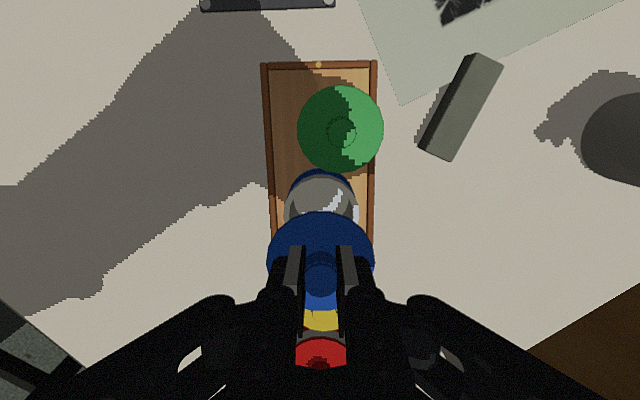

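Since the last look the green pot has been knocked: it now appears at about (0.655, 0.253), closer to the blue one. Measuring it more exactly.

```bash
python3 - <<'E'
from h import *
im,d,i=cap("top");W=pts(d,i);cv2.imwrite("pics/t13.png",im[130:270,190:450].repeat(3,0).repeat(3,1))
for k,v in lids(im,W,.035).items():print(k,v)
im,d,i=cap("scene");W=pts(d,i);cv2.imwrite("pics/s13.png",im[130:260,240:440].repeat(4,0).repeat(4,1))
for k,v in lids(im,W,.035).items():print(k,v)
im,d,i=cap("wrist");W=pts(d,i)
for k,v in lids(im,W,.04).items():print(k,v)
h=cv2.cvtColor(im,cv2.COLOR_BGR2HSV);m=(h[...,0]>48)&(h[...,0]<75)&(h[...,1]>110)&(abs(W[...,2]-.052)<.006)&(W[...,0]>.6)
P=W[m];print(P.min(0),P.max(0),cv2.minEnclosingCircle(P[:,:2].astype(np.float32)));A=np.c_[P[:,:2],np.ones(len(P))];print(np.linalg.lstsq(A,P[:,2],rcond=None)[0])
E
```

```text
red []
yellow []
green [(np.int32(221), array([0.6549, 0.2554, 0.0517]), array([0.6505, 0.2562]), 0.0283)]
blue []
red [(np.int32(169), array([0.6399, 0.0887, 0.0523]), array([0.6429, 0.0845]), 0.0265)]
yellow [(np.int32(126), array([0.6394, 0.1446, 0.0527]), array([0.6461, 0.1434]), 0.027)]
green [(np.int32(193), array([0.6523, 0.2613, 0.0523]), array([0.6543, 0.2567]), 0.0278)]
blue [(np.int32(116), array([0.6364, 0.2118, 0.1122]), array([0.6407, 0.2039]), 0.0256)]
red [(np.int32(1240), array([0.6409, 0.0992, 0.052 ]), array([0.6389, 0.151 ]), 0.0649)]
yellow [(np.int32(728), array([0.6409, 0.1332, 0.0528]), array([0.6416, 0.157 ]), 0.0407)]
green [(np.int32(5734), array([0.6538, 0.2584, 0.0521]), array([0.6542, 0.257 ]), 0.0257)]
blue [(np.int32(4839), array([0.6402, 0.2127, 0.1123]), array([0.6426, 0.1881]), 0.0409)]
[0.62871097 0.2315385  0.04983722] [0.67942071 0.2825633  0.0576381 ] ((0.6542172431945801, 0.2569970488548279), 0.025742342695593834)
[-0.00198365  0.00049497  0.05318366]
```

View pics/s13.png

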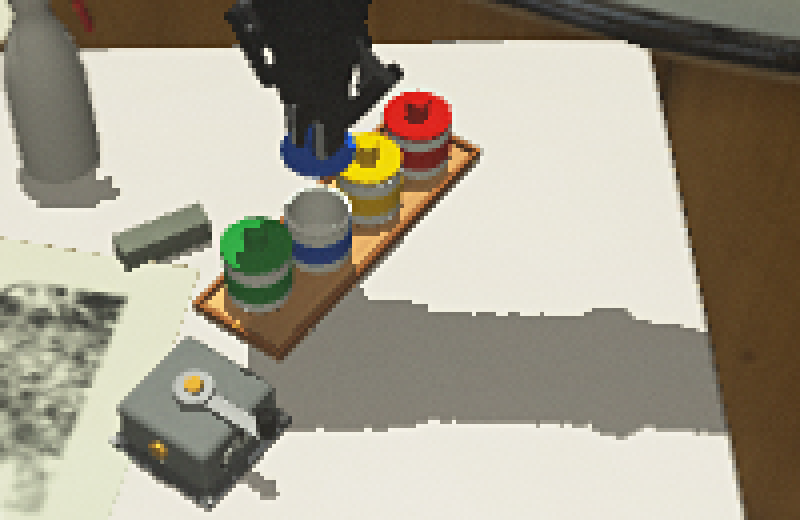

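View pics/t13.png

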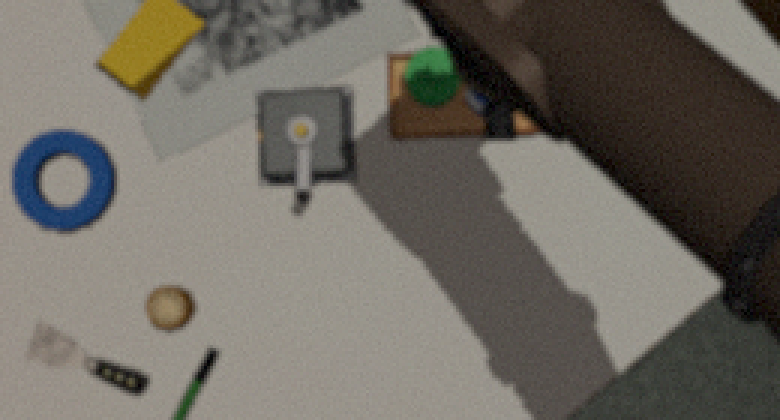

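The green pot slid against the far tray wall, about (0.656, 0.2565), but it is still upright, lidded and inside. It leaves enough room, so I'll seat the blue lid.

```bash
python3 -m crank '0.05 0.2 -2 0 0 0 1;0 0 -2 0 0 0 1;0 0 -1 0 0 0 1;0 0 -0.8 0 0 0 1;0 0 0 0 0 0 1;0 0 0 0 0 0 1;0 0 -0.1 0 0 0 1;0 0 0 0 0 0 1'; python3 -m crank '0 0 0 0 0 0 0.2;0 0 0 0 0 0 0.2;0 0 0 0 0 0 -0.2'; python3 -m crank '0 0 3 0 0 0 -0.2;0 0 4 0 0 0 0;-4.5 1 0 0 0 0 1;-4.5 2 0 0 0 0 1;-4.5 3 0 0 0 0 1;-3 3.5 0 0 0 0 1;0 3.5 0 0 0 0 1;0 0 0 0 0 0 1;0 0 0 0 0 0 1'
python3 - <<'E'
from h import *
s=r.read_state();print(s['tcp_pos'],s['finger_gap'])
im,d,i=cap("top");W=pts(d,i);cv2.imwrite("pics/t14.png",im[130:270,190:450].repeat(3,0).repeat(3,1))
for k,v in lids(im,W,.04).items():print(k,v)
im,d,i=cap("scene");W=pts(d,i);cv2.imwrite("pics/s14.png",im[130:260,240:440].repeat(4,0).repeat(4,1))
for k,v in lids(im,W,.035).items():print(k,v)
im,d,i=cap("wrist");W=pts(d,i);cv2.imwrite("pics/w14.png",im)
m=(W[...,2]>.06)&(np.hypot(W[...,0]-.547,W[...,1]-.373)<.02);print('post',W[m].mean(0),W[m].min(0),W[m].max(0),m.sum())
E
```

```text
clock: 30.7
tcp_pos: [0.6439, 0.2042, 0.0561]
eef_rot: [2.222, 2.22, 0.001]
wrist_force: [0.3, -0.3, 0.5]
finger_gap: 0.0136
clock: 31.0
tcp_pos: [0.6437, 0.2041, 0.0557]
eef_rot: [2.222, 2.22, 0.0]
wrist_force: [0.4, -0.5, -0.3]
finger_gap: 0.0474
clock: 31.9
tcp_pos: [0.4817, 0.3326, 0.1256]
eef_rot: [2.22, 2.222, 0.0]
wrist_force: [0.6, 0.1, -0.3]
finger_gap: -0.0001
[0.48174862 0.33258138 0.12559893] -5.461414997132213e-05
red [(np.int32(284), array([0.6428, 0.0836, 0.0506]), array([0.643 , 0.0831]), 0.0256)]
yellow [(np.int32(291), array([0.6449, 0.1422, 0.0509]), array([0.6464, 0.1412]), 0.0263)]
green [(np.int32(244), array([0.6535, 0.2554, 0.0514]), array([0.6557, 0.2563]), 0.0249)]
blue [(np.int32(257), array([0.6427, 0.2021, 0.0508]), array([0.6429, 0.2021]), 0.0252)]
red []
yellow []
green [(np.int32(192), array([0.6523, 0.2605, 0.0525]), array([0.6543, 0.2571]), 0.0268)]
blue [(np.int32(85), array([0.6493, 0.2109, 0.0533]), array([0.585 , 0.2745]), 0.1162)]
post [0.54513591 0.37593353 0.06858431] [0.54000479 0.36968752 0.06000573] [0.55194816 0.38125645 0.07132677] 409
```

View pics/s14.png

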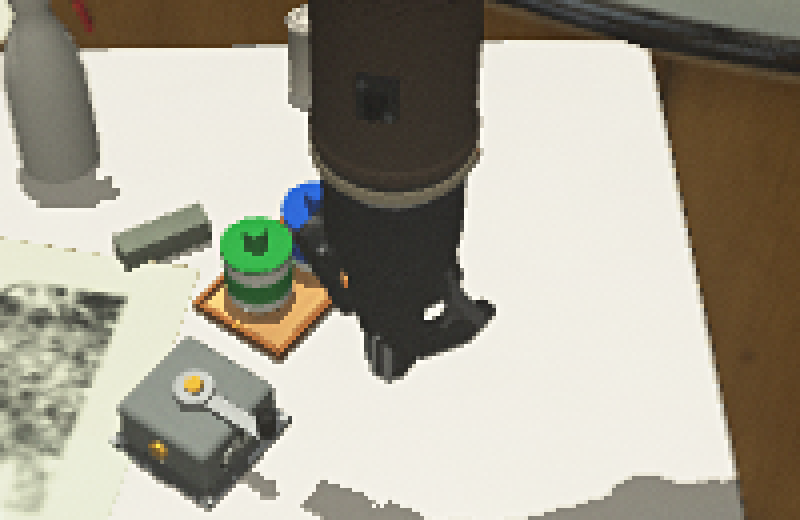

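View pics/t14.png

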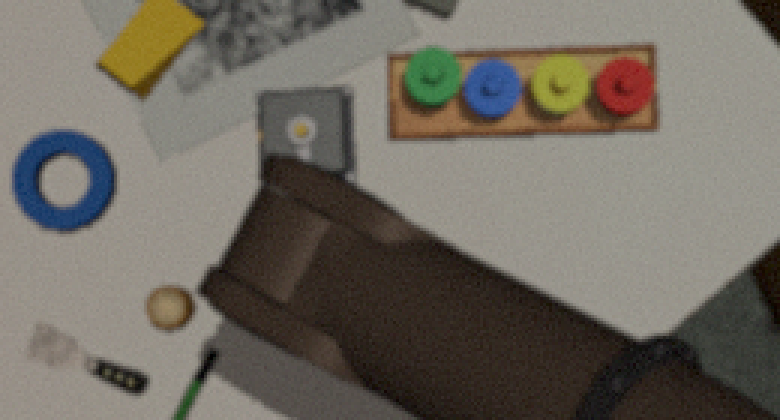

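View pics/w14.png

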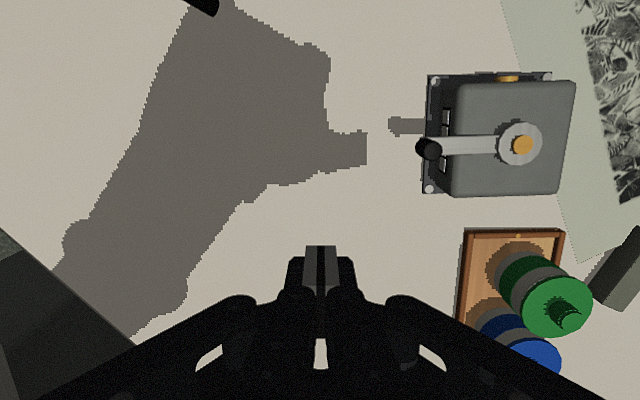

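All four pots are closed and in the tray: green (432,77), blue (492,88), yellow (558,85), red (624,87) in the zoomed top view, every flange at the same height. Next, the fingers go shut to the +y side of the lever post.

```bash
python3 -m crank '2.1 2.5 0 0 0 0 1;2.1 2.5 0 0 0 0 1;2 2.3 0 0 0 0 1;0 0 0 0 0 0 1;0 0 -3 0 0 0 1;0 0 -2.5 0 0 0 1;0 0 -1.5 0 0 0 1;0 0 0 0 0 0 1;0 0 0 0 0 0 1'
python3 - <<'E'
from h import *
im,d,i=cap("scene");W=pts(d,i);cv2.imwrite("pics/s15.png",im[150:280,200:400].repeat(4,0).repeat(4,1))
E
```

```text
clock: 32.95
tcp_pos: [0.5444, 0.4045, 0.0561]
eef_rot: [2.223, 2.22, 0.0]
wrist_force: [-0.2, 0.3, 0.3]
finger_gap: 0.0001
```

View pics/s15.png

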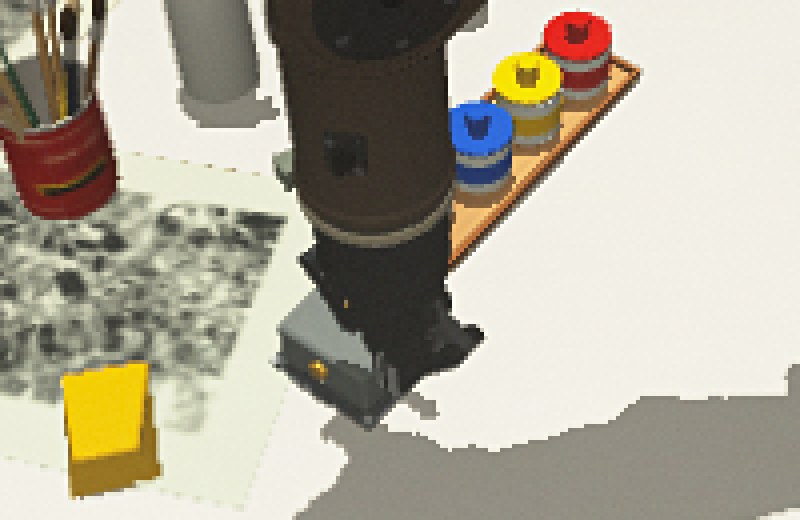

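The shut fingers are beside the post, with the tray set undisturbed. Starting the swing.

```bash
python3 -m crank '0.1 -0.7 0 0 0 0 1;0 -0.7 0 0 0 0 1;-0.1 -0.6 0 0 0 5 1;-0.1 -0.6 0 0 0 5 1;0 -0.6 0 0 0 5 1;0 -0.6 0 0 0 5 1;0.15 -0.6 0 0 0 5 1;0.15 -0.6 0 0 0 5 1;0.25 -0.6 0 0 0 5 1;0.25 -0.6 0 0 0 5 1;0 0 0 0 0 0 1'
```

```text
clock: 34.1
tcp_pos: [0.5519, 0.3424, 0.0563]
eef_rot: [1.329, 2.846, 0.003]
wrist_force: [-0.1, 2.9, 2.2]
finger_gap: 0.0001
```

```bash
python3 -m crank '0.35 -0.5 0 0 0 5 1;0.35 -0.5 0 0 0 5 1;0.25 -0.25 0 0 0 4 1;0.3 -0.25 0 0 0 0 1;0 0 0 0 0 0 1;0 0 0 0 0 0 1'
python3 - <<'E'
from h import *
s=r.read_state();print(s['tcp_pos'],s['wrist_force'])
im,d,i=cap("wrist");W=pts(d,i);cv2.imwrite("pics/w16.png",im)
im,d,i=cap("top");W=pts(d,i);cv2.imwrite("pics/t16.png",im[130:270,190:450].repeat(3,0).repeat(3,1))
E
```

```text
clock: 34.7
tcp_pos: [0.5613, 0.3301, 0.0563]
eef_rot: [-0.973, -2.984, -0.003]
wrist_force: [-7.4, 4.5, 4.4]
finger_gap: -0.0004
[0.56132304 0.33014072 0.05627147] [-7.44629843  4.46596804  4.426399  ]
```

View pics/w16.png

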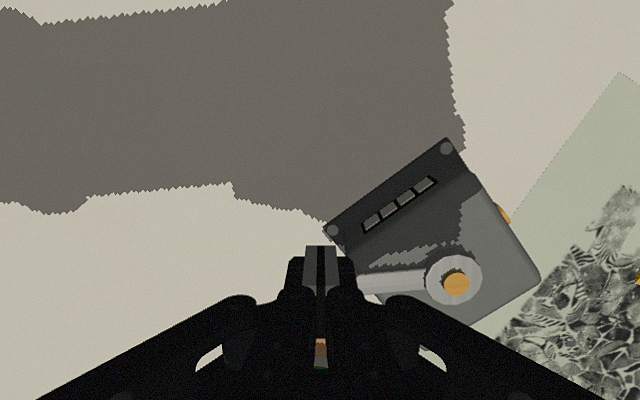

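View pics/t16.png

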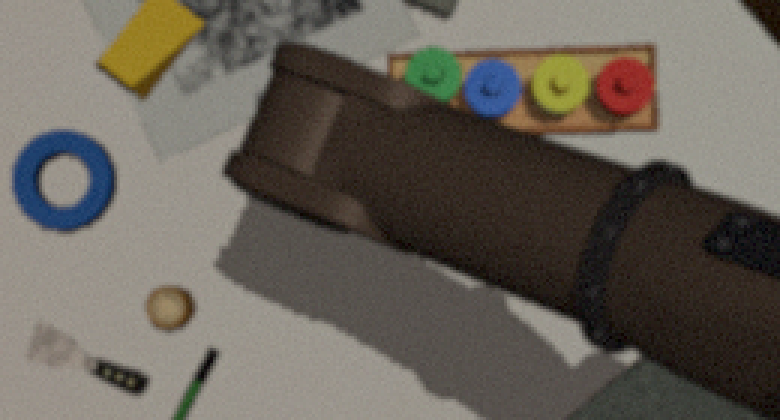

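The lever has turned well round, and the 8.7 N push exceeds the 4 N spring, so it should be near the stop. I'll push a little more and measure its angle.

```bash
python3 -m crank '0.25 -0.2 0 0 0 0 1;0.1 -0.1 0 0 0 0 1;0 0 0 0 0 0 1'
python3 - <<'E'
from h import *
s=r.read_state();print(s['tcp_pos'],s['wrist_force'])
im,d,i=cap("wrist");W=pts(d,i);cv2.imwrite("pics/w17.png",im)
m=(W[...,2]>.0475)&(W[...,2]<.053)&(np.hypot(W[...,0]-.606,W[...,1]-.3725)<.06);m[:,:340]=0
m2=m&(np.hypot(W[...,0]-.606,W[...,1]-.3725)>.02)
P=W[m2];v=P.mean(0)-[.606,.3725,0];print(m2.sum(),v,np.arctan2(-v[1],-v[0]))
c,sz,a=cv2.minAreaRect(P[:,:2].astype(np.float32));print(c,sz,a)
E
```

```text
clock: 35.1
tcp_pos: [0.5619, 0.3296, 0.0563]
eef_rot: [-0.968, -2.982, -0.006]
wrist_force: [-13.5, 9.8, 4.4]
finger_gap: 0.0002
[0.56192146 0.32964565 0.05631661] [-13.54770912   9.80731997   4.43062456]
1076 [-0.0182494  -0.024829    0.04979978] 0.9369623191967115
(0.5883482098579407, 0.34728798270225525) (0.02450358122587204, 0.012672633863985538) 58.772212982177734
```

The lever is on its stop: the last 4 mm of command moved the tool only 0.6 mm, force rose to 17 N, and the bar measures about 59° (1.0 rad). Releasing it.

```bash
python3 -m crank '-0.6 0.4 0 0 0 0 1;-0.6 0.5 0 0 0 0 1;-0.4 0.6 0 0 0 0 1;-0.2 0.8 0 0 0 0 1;0 1 0 0 0 0 1;0 1.2 0 0 0 0 1;0 1.5 0 0 0 0 1;0 1.5 0 0 0 0 1;0 1.5 1 0 0 0 1;0 0 3 0 0 0 1;0 0 3 0 0 0 1'
python3 -m crank '-3 -3 3 0 0 -7 1;-4 -4 1 0 0 -7 1;-4 -4 0 0 0 -7 1;-4 -4 0 0 0 -7 1;-2 -4 0 0 0 -7 1;0 -4 0 0 0 -7 1;0 -4 0 0 0 -7 1;0 -4 0 0 0 0 1;0 -4 0 0 0 0 1;0 0 0 0 0 0 1;0 0 0 0 0 0 1'
python3 - <<'E'
from h import *
s=r.read_state();print(s['tcp_pos'],s['wrist_force'])
im,d,i=cap("top");W=pts(d,i);cv2.imwrite("pics/t18.png",im[90:270,190:450].repeat(3,0).repeat(3,1))
for k,v in lids(im,W,.04).items():print(k,v)
for n,(x,y) in dict(jar=(.451,.498),tin=(.754,.071),er=(.737,.265)).items():
    m=(np.hypot(W[...,0]-x,W[...,1]-y)<.05)&(W[...,2]>.015);print(n,W[m].mean(0).round(3))
a=np.load("top0.npz")["W"]
for n,(x,y) in dict(jar=(.451,.498),tin=(.754,.071),er=(.737,.265)).items():
    m=(np.hypot(a[...,0]-x,a[...,1]-y)<.05)&(a[...,2]>.015);print(n,a[m].mean(0).round(3))
im,d,i=cap("scene");W=pts(d,i);cv2.imwrite("pics/s18.png",im[150:280,200:400].repeat(4,0).repeat(4,1))
for k,v in lids(im,W,.04).items():print(k,v)
E
```

```text
clock: 36.25
tcp_pos: [0.5492, 0.4159, 0.1257]
eef_rot: [-0.971, -2.987, 0.001]
wrist_force: [0.0, -0.0, 1.4]
finger_gap: -0.0003
clock: 37.35
tcp_pos: [0.3958, 0.0801, 0.1636]
eef_rot: [2.125, 2.312, 0.002]
wrist_force: [0.7, 1.7, 0.8]
finger_gap: -0.0001
[0.39579734 0.08005713 0.16361607] [0.68854572 1.68535145 0.7754447 ]
red [(np.int32(281), array([0.6432, 0.0838, 0.0512]), array([0.6433, 0.0832]), 0.026)]
yellow [(np.int32(291), array([0.6451, 0.1424, 0.0511]), array([0.6464, 0.1411]), 0.0261)]
green [(np.int32(244), array([0.6535, 0.2554, 0.0513]), array([0.6553, 0.2561]), 0.0251)]
blue [(np.int32(253), array([0.6429, 0.2019, 0.0514]), array([0.6432, 0.2027]), 0.0251)]
jar [0.452 0.498 0.042]
tin [0.762 0.067 0.059]
er [0.739 0.266 0.021]
jar [0.452 0.497 0.041]
tin [0.763 0.067 0.059]
er [0.74  0.267 0.021]
red [(np.int32(169), array([0.6403, 0.0888, 0.0525]), array([0.6433, 0.0842]), 0.0266)]
yellow [(np.int32(163), array([0.6424, 0.1458, 0.0524]), array([0.6456, 0.1424]), 0.0281)]
green [(np.int32(186), array([0.652 , 0.2607, 0.0525]), array([0.6557, 0.2571]), 0.0263)]
blue [(np.int32(188), array([0.6399, 0.2083, 0.0524]), array([0.6435, 0.2038]), 0.0269)]
```

View pics/t18.png

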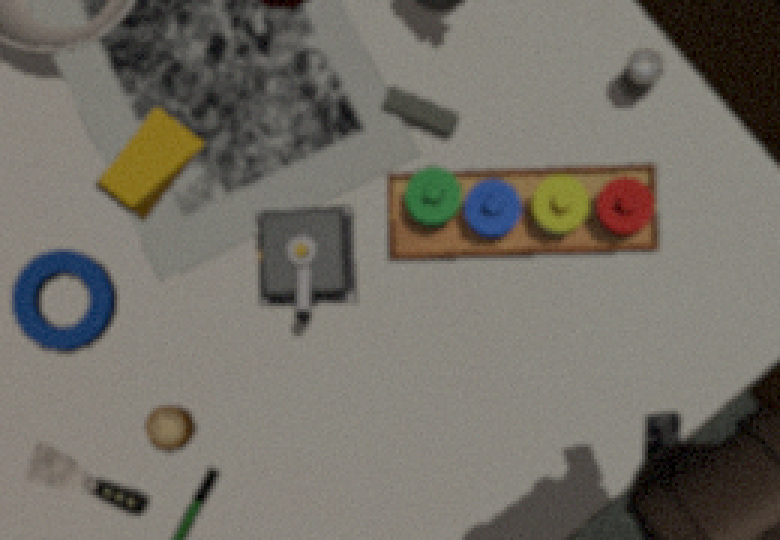

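View pics/s18.png

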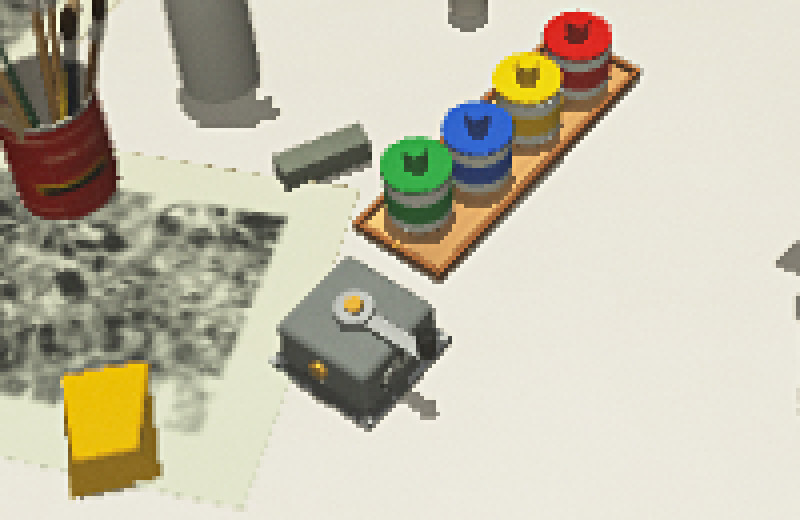

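The lever is back at rest, pointing straight down from the hub at zoomed pixel (302,325). All four pots match their lids and stand upright in the tray, and the bystanders have not moved. Handing in.

```bash
python3 -m crank '0 0 0 0 0 0 1;0 0 0 0 0 0 1;0 0 0 0 0 0 1'; python3 -c "from plant import r;r.sign_off()"
```

```text
clock: 37.75
tcp_pos: [0.3946, 0.0812, 0.1631]
eef_rot: [-2.121, -2.317, -0.0]
wrist_force: [-0.1, 0.4, 0.3]
finger_gap: -0.0001
the job is handed in; nothing more can be done
```

All four pots were on the table. I stood them in the tray, seated each lid on the pot of its colour, swung the tally lever to its stop, let it spring back, and handed in at 37.8 s.

- **Pots and lids:** in the last top and scene pictures every flange top reads 51–52.5 mm (52 mm expected when seated). The lids sit level and within a few millimetres of where the pots were placed.
- **Green pot:** it was knocked while I carried the blue lid. It ended about 11 mm off the tray's centre line, against the far wall, upright with its lid on. That is within the limits, so I left it there.
- **Lever:** the bar measured about 59° (roughly 1.0 rad) at the stop. A cruder estimate from the same picture gave 0.94 rad, but the push force climbed to 17 N with no further movement. In the last pictures the lever is back at rest.
- **Bystanders:** the jar, tin and eraser moved no more than about 1 mm. I checked the marker only by eye, and it looks unmoved. The arm was clear of everything at the end.

No final check failed. The cameras differed from one another by about 2 mm throughout.

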